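# Fish a stray T-slot nut out from under a clamped cover

## Task

A slot nut has slid along the middle T-slot of the machine bed, in under the clamped engine cover. Take the hooked pick from the tool rail, feel the end of its hook down into the nut's bore and draw the nut out of the open end of the slot, so that it lies wholly clear in the trough, then hang the pick back in its own place on the rail. Touch the nut with the pick only, feel your way lightly so that nothing is struck or gouged, and leave the other tools and the loose hex nut where they are.

Things in the scene. Friction and masses are not known exactly. Their poses are not given: they have to be found in the camera images.
- bed: Grey cast bed, fixed: x=-165 to 150, y=+-100 mm, 50 high, origin on the bench, +x points along the slots to their closed end. Bed top z=50. Three T-slots along x (y=-63, 0, 63), from x=-65 (open end) to 135: throat 18 wide from z=32 to 50, head 30 wide from z=20 (floor) to 32. Trough at x=-157 to -65, y +-92, floor z=18, rim 8 thick, top z=32.
- mouth (a point): Point on the slot floor at the open end of the middle slot (x=-65, y=0, z=20 mm of the bed). The round-topped aluminium cover is fixed on the bed: flange x=0 to 112, y +-45 mm, underside at z=75, so there is a 25 mm gap over the bed; it lies on two bars at y=+-30. Cover, clamps and studs reach z=122 and x=0 to 112; bed lugs reach y=+-127 mm.
- nut: Steel slot nut 56 (x, along the slot) x 29 x 9 mm, loose in the head of the middle slot, origin at the middle of its underside, z up. A spring underneath holds its top (9 mm above the origin) up against the underside of the throat (z=32 of the bed): it slides at some 2 to 6 N and gives about 1 mm when pressed down. It starts with its front end near the cover's edge.
- nut_middle (a point): Top of the nut, at its middle. A dark slide, 42 x 17 mm, flush in the nut's top, carries its bore: 11 mm across, right through. It is a floating nut: the slide, stiff at 6 N, may stand up to 6 mm off the middle along x, to either end, so the bore is up to 6 mm from this point; it is hidden and where it is, only feel can tell. On y it is central. The slide may shift in the nut as you pull.
- pick: Hooked pick, 140 g, hanging upright by its collar. Origin on the rod's axis at the collar's underside. Collar 31 mm round, 4 thick; black handle above, 22 x 22 mm, z=4 to 84 (cap to 90). Rod of 8 mm runs 60 down, then 45 along the pick's +x, then its flat end points down 24 mm. Grip the handle firmly, low down, across its x sides: the rod is pulled at about 110 mm lower.
- hook_tip (a point): Centre of the hook's flat round end, 8 mm across: 45 mm along x and 84 mm below the pick's origin. Each touch with the hook may tip the pick a little in the grip, so look again where this point is.
- rail: Steel tool rail, fixed, 250 mm long along its y, top at z=120, 6 thick, origin on the bench under the hanging tools' axes. Three slots at y=-75, 0, 75, 16 mm wide, open towards its -x (ends of the teeth at x=-22, closed ends at x=9); a tool hangs at x=0 with its collar on top. To take it: lift some mm, draw it out along -x (70 mm frees the hook, which lies under the rail pointing +x), to hang it, the reverse.
- scriber: Scriber with the same black handle and a straight pointed rod, hanging in another slot of the rail; origin at its collar's underside. To be left alone.
- scraper: Scraper with the same black handle and a straight rod with a flat blade, hanging in another slot of the rail; origin at its collar's underside. To be left alone.
- hex_nut: Loose dark nut, 21 mm across, 10 high, lying on top of the bed near its left front corner. To be left alone.
There are look-alikes about, which are no part of the job. What is shaped like the pick but red is not meant.

How it is judged (in metres and radians):
On the way, in this order (a step that is already met when the one before it is completed fails the run):
1. the end of the hook is down in the nut's bore, with the nut still under the cover (z of hook_tip in the frame of nut between -0.006 and 0.0055 m and horizontal distance between hook_tip and nut_middle below 0.0095 m and x of nut in the frame of bed above 0 m), for 0.1 s.
2. the nut lies wholly clear of the slot, in the trough (x of nut in the frame of bed between -0.129 and -0.093 m and y of nut in the frame of bed between -0.08 and 0.08 m and z of nut in the frame of bed below 0.035 m and angle between nut's own z axis and vertical below 0.2 rad), for 0.1 s.
At the end, for the whole second after the job is handed in: The nut lies flat (within 0.2 rad) and still in the trough, its rear end clear of the slot's open end (its middle 28 to 64 mm in front of the open end, measured along the slot), and the pick hangs upright and still in the slot of the rail it was taken from (within 20 mm of where it hung) (all of step 2 and linear speed of nut below 0.01 m/s and distance of pick from where it was at the start of the episode below 0.02 m and angle between pick's own z axis and vertical below 0.12 rad and linear speed of pick below 0.02 m/s); the robot touches nothing.
It fails at once if the pick strikes or presses the bed or the cover with over 22 N (contact force between pick and bed above 22 N).
It fails at once if the pick presses or pulls the nut with over 18 N (contact force between pick and nut above 18 N).
It fails at once if the gripper touches the nut (contact force between the fingers and nut above 0.5 N).
It fails at once if the scriber, the scraper or the hex nut is displaced by over 25 mm (distance of any of scriber, scraper, hex_nut from where it was at the start of the episode above 0.025 m).
It also fails if it takes over 64 s, if anything falls off the work surface, if the arm or the gripper's body presses on something with over 40 N, if the wrist force passes 120 N, or if a joint passes its speed limit or range.

## Robot

A 6-joint arm with a two-finger parallel gripper is mounted at the origin on the work surface. World frame = base frame: x ahead of the robot, y to its left, z up, the work surface at z = 0. Lengths are in mm, angles in rad, forces in N, time in s.
With the tool pointing down it reaches from about 275 to 850 mm from the base axis. Payload 19 kg.
Tool frame: the origin (TCP) lies at the very end of the fingers, on their centre line; the grasp point (between the pads) lies bot.hold_point_z behind it (bot.hold_point_z is the distance from the TCP to the grasp point, in mm); z points along the fingers, y is the direction in which the jaws open and shut (so a half turn about z gives the same grasp; the last joint's range is limited). The gripper opens to 85 mm and grips with 20 to 120 N. Pads are 22 mm wide; open, the fingers measure 114 mm over their backs; the gripper's body (76 mm by 85 mm) begins 54 mm behind the grasp point. The pads swing forward as they close: fully open they stand 13 mm farther back than shut.
Start: joints at [-1.467, 0.15, 1.437, -0, 1.554, -0.134], TCP at [135.425, -558.793, 231.267] pointing down, gripper open.
Joint ranges: [-2.8, 2.8], [-0.68, 2.1], [0.12, 2.68], [-1.39, 4.53], [0.16, 2.79], [-2.81, 2.81]. Speed limits (rad/s): [1.89, 1.89, 2.22, 3.01, 3.01, 3.01].

## Interface

Orientations are given as a unit quaternion [x, y, z, w].
In Python, from rig import bot, viewer gives the robot as it stands.
- The arm moves only by the tool send_rows, never from a script. Its argument "rows" is text: rows parted by semicolons, each of 5 numbers parted by spaces: the shift along the world's x, y, z in cm, then the turn about the world's z in degrees, then the opening in per cent of the stroke, from 0 (shut) to 100 (fully open). In form: x y z roll jaw; .... A call has exactly 5 rows; each row is the pose to reach, as a shift and turn from the pose measured when the call began; what a row does not reach only later rows make up. A row lasts 1/8 s, in which the tool goes at most 62.5 mm and 10.7 degrees, less where a joint would pass 70% of its speed; a pose out of reach is approached as far as the arm can. A call with a gripper value outside its range is refused whole. The fingers move at their own pace and stop on an object; "squeeze" is the grip in N (left out, the last holds). Time passes only in rows, so rows that repeat a pose let the fingers close, or fill a call up. It gives the time, the measured TCP pose, the force and the opening at its end, in the units of the state.
- bot.state(): the state, without advancing time (a new reading comes with each control period).
- viewer.snapshot(name): name is "side" or "top" or "wrist"; returns a dict with "pixels" (420x560x3 uint8, red, green, blue), "fx", "fy", "cx", "cy" (pixels), "pose" (4x4, takes a point from camera to world coordinates). Camera axes: x right, y down, z forward; pixel columns grow to the right and rows downward; lengths in mm; the calibration is good to about 2 mm. A picture is of the moment at which its call begins. There is no depth.
- bot.close_job(): hands the job in, once; it reports no verdict.
The state is a dict: "time_s": time; "q": joint angles; "dq": joint speeds; "joint_efforts": joint torques, N m; "position": TCP position; "orientation": TCP orientation; "force": force on the tool from outside, world axes, zero at the start; "ft_torque": the same for the moment, N m; "gripper_width": finger opening in mm.
Only numpy, scipy, OpenCV 4.12 (cv2) and the standard library are available. Lean on these libraries where they do the work, as an engineer would, in place of code of your own. Each camera call takes 0.05 s, during which the arm holds its last target.

## Working session

There is one attempt and no reset: what is moved stays moved. The work goes in short steps, Python scripts to look and compute and a tool call to move; the robot and the scene stay as the last step left them, time stands still between calls to the robot, and variables do not carry over. Pictures are saved under pics/ and viewed, and the job is handed in when it is done.

Besides the shell and the picture viewer there is one more tool, called after "Emit:" as name(argument=value, ...) on one line, values as JSON. send_rows: Moves the arm, as the interface text tells. Its arguments: {"type":"object","properties":{"rows":{"type":"string"},"squeeze":{"type":"number"}},"required":["rows"]}

```bash
ls; mkdir -p pics; python3 - <<'E'
from rig import bot, viewer
import cv2,json
s=bot.state(); print(s); print(bot.hold_point_z)
for n in ["side","top","wrist"]:
    d=viewer.snapshot(n); cv2.imwrite(f"pics/{n}0.png",d["pixels"][:,:,::-1]); print(n,d["fx"],d["fy"],d["cx"],d["cy"]); print(d["pose"].round(3) if hasattr(d["pose"],'round') else d["pose"])
E
```

```text
pics
{'time_s': 0.0, 'q': array([-1.46699536e+00,  1.50964972e-01,  1.43801678e+00,  1.56103856e-05,
        1.55380312e+00, -1.33999512e-01]), 'dq': array([-0.00125525, -0.001155  , -0.00176868, -0.0004586 , -0.00097814,
        0.0009513 ]), 'joint_efforts': array([-4.79715221e-03, -7.13065982e+01, -5.70873535e+01, -6.20179035e-04,
        8.96143756e-03, -9.09105495e-06]), 'position': array([ 135.41065   , -558.57703694,  230.69453177]), 'orientation': array([ 9.92939530e-01,  1.18620124e-01,  1.68035887e-05, -5.95924669e-04]), 'force': array([-0.99528973, -0.58476862,  0.07969272]), 'ft_torque': array([-0.01293339, -0.00337093, -0.05262824]), 'gripper_width': 85.353374735175}
18.700000000000003
side 396.6957493142277 396.6957493142277 284.379848862377 203.68753793046895
[[-7.48000e-01 -5.15000e-01  4.18000e-01  1.30091e+02]
 [-6.64000e-01  5.76000e-01 -4.78000e-01  6.47934e+02]
 [ 6.00000e-03 -6.35000e-01 -7.73000e-01  8.09738e+02]
 [ 0.00000e+00  0.00000e+00  0.00000e+00  1.00000e+00]]
top 380.4560533319253 380.4560533319253 274.44176368802295 207.8152782496483
[[ 2.50000e-02 -9.97000e-01  7.20000e-02  4.75489e+02]
 [-1.00000e+00 -2.30000e-02  2.10000e-02  2.21329e+02]
 [-1.90000e-02 -7.30000e-02 -9.97000e-01  7.74401e+02]
 [ 0.00000e+00  0.00000e+00  0.00000e+00  1.00000e+00]]
wrist 333.1684038108519 333.1684038108519 279.50779439991055 205.63948243874395
[[ 2.36000e-01 -9.31000e-01 -2.80000e-01  2.07267e+02]
 [-9.72000e-01 -2.26000e-01 -6.80000e-02 -5.40718e+02]
 [-0.00000e+00  2.88000e-01 -9.58000e-01  3.73582e+02]
 [ 0.00000e+00  0.00000e+00  0.00000e+00  1.00000e+00]]
```

View pics/side0.png

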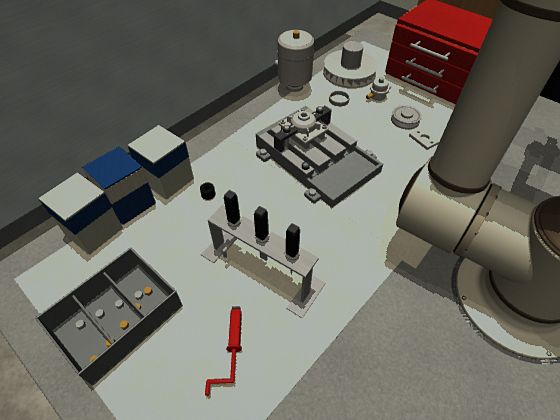

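View pics/top0.png

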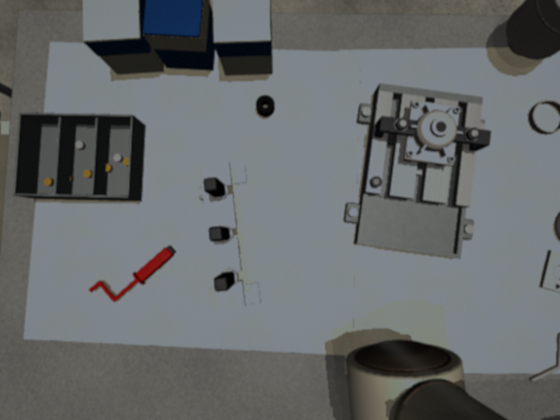

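View pics/wrist0.png

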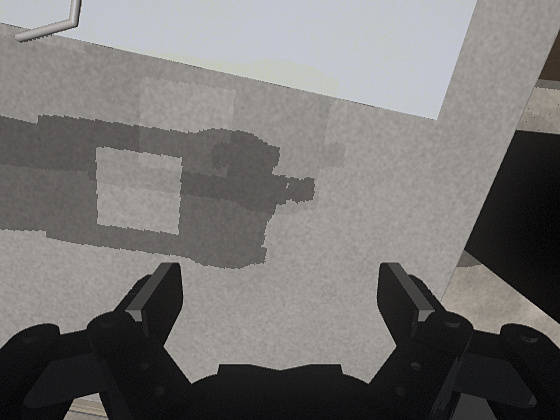

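```bash
python3 - <<'E'
import cv2
a=cv2.imread("pics/side0.png"); t=cv2.imread("pics/top0.png")
cv2.imwrite("pics/c1.png",cv2.resize(a[170:330,185:345],None,fx=3.7,fy=3.7,interpolation=cv2.INTER_CUBIC))
cv2.imwrite("pics/c2.png",cv2.resize(t[150:320,180:290],None,fx=3.5,fy=3.5,interpolation=cv2.INTER_CUBIC))
cv2.imwrite("pics/c3.png",cv2.resize(t[75:265,340:500],None,fx=3.15,fy=3.15,interpolation=cv2.INTER_CUBIC))
cv2.imwrite("pics/c4.png",cv2.resize(a[90:215,245:395],None,fx=4.5,fy=4.5,interpolation=cv2.INTER_CUBIC))
E
```

```text
(no output)
```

View pics/c1.png

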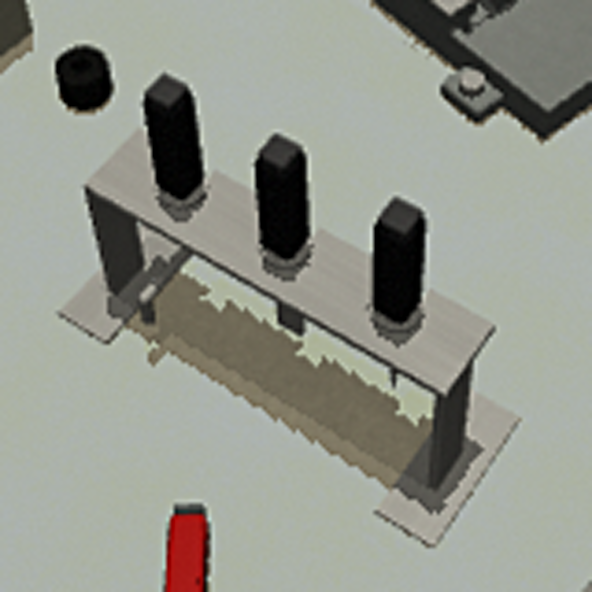

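View pics/c2.png

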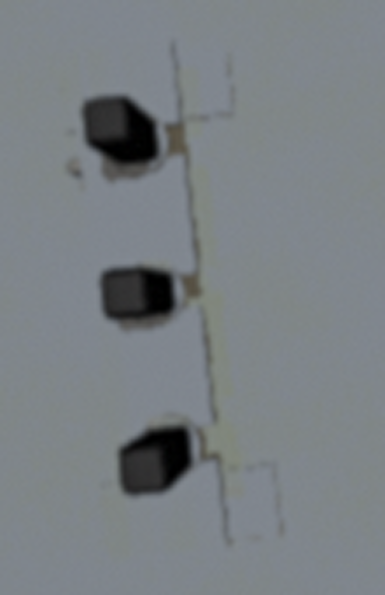

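View pics/c3.png

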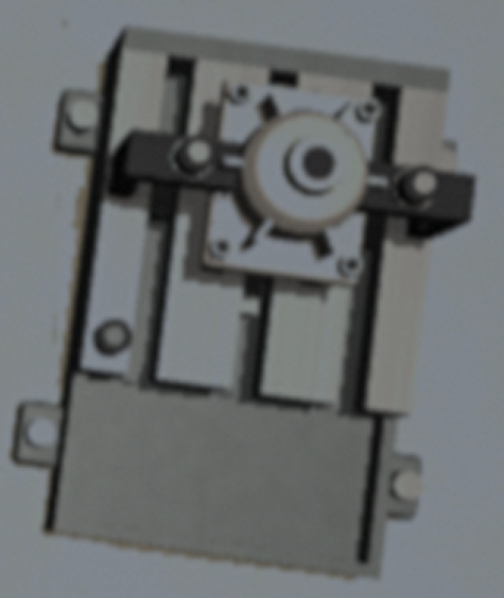

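View pics/c4.png

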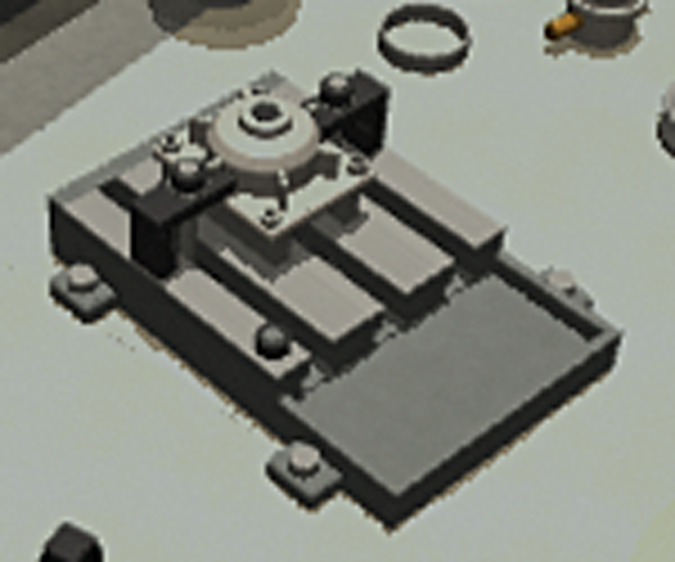

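```bash
cat > h.py <<'E'
import numpy as np, cv2
from scipy.optimize import least_squares
def proj(d,P):
    T=np.linalg.inv(np.array(d["pose"])); P=np.atleast_2d(P); c=P@T[:3,:3].T+T[:3,3]
    return np.c_[d["fx"]*c[:,0]/c[:,2]+d["cx"], d["fy"]*c[:,1]/c[:,2]+d["cy"]]
def ray(d,u,v,z):
    M=np.array(d["pose"]); r=M[:3,:3]@np.array([(u-d["cx"])/d["fx"],(v-d["cy"])/d["fy"],1]); o=M[:3,3]
    return o+r*(z-o[2])/r[2]
def world(p,P):  # p=[x,y,yaw]
    c,s=np.cos(p[2]),np.sin(p[2]); P=np.atleast_2d(P).astype(float)
    return np.c_[p[0]+c*P[:,0]-s*P[:,1],p[1]+s*P[:,0]+c*P[:,1],P[:,2]]
def snap(n,f=None):
    from rig import viewer
    d=dict(viewer.snapshot(n)); 
    if f: cv2.imwrite("pics/"+f,d["pixels"][:,:,::-1]); np.savez("pics/"+f[:-4]+".npz",**d)
    return d
def load(f):
    z=np.load("pics/"+f+".npz"); return {k:(z[k] if z[k].ndim else float(z[k])) for k in z}
def fit(obs,p0):  # obs: list of (d, P(n,3), uv(n,2))
    f=lambda p: np.concatenate([(proj(d,world(p,P))-uv).ravel() for d,P,uv in obs])
    r=least_squares(f,p0,loss='soft_l1',x_scale=[10,10,.1]); return r.x,r.fun.reshape(-1,2)
def crop(d,x0,y0,x1,y1,s,f,lines=[]):
    im=d["pixels"][:,:,::-1][y0:y1,x0:x1].copy(); im=cv2.resize(im,None,fx=s,fy=s,interpolation=cv2.INTER_CUBIC)
    for a in lines:
        a=((np.array(a)-[x0,y0]+.5)*s-.5).round().astype(int); cv2.polylines(im,[a.reshape(-1,1,2)],False,(0,255,0),1)
    cv2.imwrite("pics/"+f,im)
E
python3 - <<'E'
from h import *
d=snap("top","t1.png"); s=snap("side","s1.png")
g=lambda u,x0,y0,sc:(np.array(u,float)+.5)/sc-.5+[x0,y0]
# bed top
P=np.array([[150,100,50],[150,-100,50],[-165,100,32],[-165,-100,32],[-65,-54,50],[-65,9,50],[-65,54,50]])
uv=g([[125,30],[448,70],[45,530],[380,577],[335,408],[240,390],[157,381]],340,75,3.15)
# side c4
Ps=np.array([[150,100,50],[-165,-100,32],[-165,100,32],[-65,-72,50],[-65,-54,50],[-65,9,50]])
uvs=g([[52,203],[620,335],[393,495],[488,250],[452,262],[380,312]],245,90,4.5)
for o in ([(d,P,uv)],[(s,Ps,uvs)],[(d,P,uv),(s,Ps,uvs)]):
    p,r=fit(o,[450,-100,-.1]); print(p,r.round(1).tolist())
# rail: top view teeth edges at rail x=-22 (right edge)
print("rail")
E
```

```text
[ 6.14800801e+02 -4.28150974e+01 -1.19470756e-01] [[-0.2, -1.0], [0.6, -0.0], [2.6, 0.9], [-0.1, 1.1], [0.1, -0.8], [-3.0, 0.2], [-0.3, -0.3]]
[ 6.18298299e+02 -4.23816909e+01 -1.26708940e-01] [[-1.2, -1.3], [0.4, 0.1], [0.1, 0.8], [-2.9, 0.0], [0.7, 0.2], [0.9, -0.6]]
[ 6.15512200e+02 -4.26835291e+01 -1.20970203e-01] [[-0.1, -1.4], [0.6, -0.3], [2.4, 0.5], [-0.3, 0.8], [-0.1, -1.2], [-3.1, -0.2], [-0.4, -0.7], [-0.6, -0.7], [1.4, 0.2], [1.5, 1.3], [-2.1, 0.3], [1.6, 0.5], [1.8, -0.2]]
rail
```

```bash
python3 - <<'E'
from h import *
d=load("t1"); s=load("s1")
g=lambda u,x0,y0,sc:(np.array(u,float)+.5)/sc-.5+[x0,y0]
P=np.array([[0,-75,210],[0,0,210],[0,75,210],[-22,-125,120],[-22,125,120]])
uv=g([[107,121],[123,293],[143,470],[173,40],[229,545]],180,150,3.5)
Ps=np.array([[0,-75,210],[0,0,210],[0,75,210],[-22,125,120]])
uvs=g([[170,91],[281,152],[404,215],[494,328]],185,170,3.7)
for o in ([(d,P,uv)],[(s,Ps,uvs)],[(d,P,uv),(s,Ps,uvs)]):
    p,r=fit(o,[480,300,1.6]); print(p,r.round(1).tolist())
B=[615.5,-42.7,-.121]
def bx(*pts): return np.array(pts,float)
L=[bx([150,100,50],[150,-100,50],[-65,-100,50],[-65,100,50],[150,100,50]),bx([-65,9,50],[135,9,50],[135,-9,50],[-65,-9,50]),bx([-65,100,32],[-165,100,32],[-165,-100,32],[-65,-100,32]),bx([0,45,78],[0,-45,78])]
R=[bx([22,-125,120],[-22,-125,120],[-22,125,120],[22,125,120],[22,-125,120])]+[bx([-11,y-11,210],[11,y-11,210],[11,y+11,210],[-11,y+11,210],[-11,y-11,210]) for y in (-75,0,75)]
R+=[bx([0,-75,120],[0,-75,60],[45,-75,60],[45,-75,36])]
for n,dd,c in(("t",d,(170,70,500,270)),("s",s,(190,90,390,340))):
    crop(dd,*c,2.3,f"ov_{n}.png",[proj(dd,world(B,l)) for l in L]+[proj(dd,world(p,l)) for l in R])
E
```

```text
[476.05812404 320.10484092   1.71239416] [[-0.3, -0.6], [0.4, 0.1], [0.0, 0.3], [0.0, -0.1], [-0.1, 0.2]]
[477.304151   320.2610754    1.70658048] [[-0.3, -0.2], [0.1, -0.2], [-0.5, 0.4], [0.8, -0.1]]
[476.40150504 320.21023609   1.71124547] [[-0.3, -0.8], [0.3, -0.1], [-0.1, 0.1], [0.1, -0.3], [-0.2, 0.1], [-0.1, 0.1], [0.5, 0.0], [0.0, 0.6], [1.3, -0.1]]
```

View pics/ov_t.png

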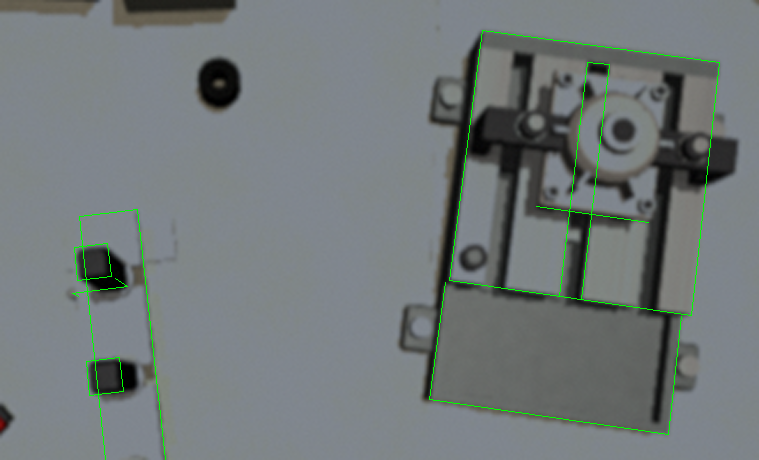

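View pics/ov_s.png

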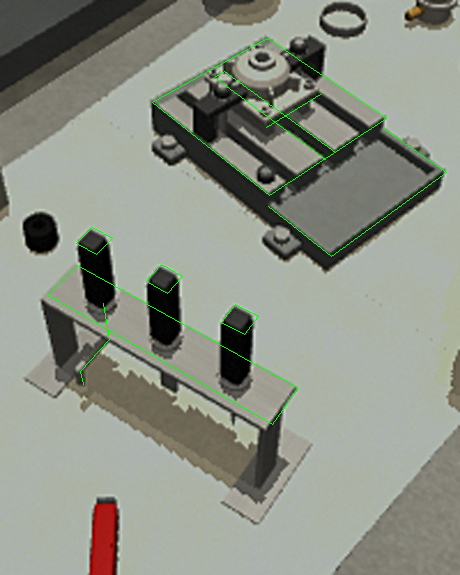

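Emit:
send_rows(rows="2.4 5.2 2 10.2 100; 4.8 10.4 4 20.4 100; 7.3 15.6 7 30.6 100; 9.8 20.9 7 40.8 100; 12.2 26.1 7 51 100")

```text
time_s: 0.88
position: [257.8, -295.9, 301.3]
orientation: [0.844, 0.537, -0.0, 0.0]
force: [2.1, 0.2, -0.0]
gripper_width: 85.8
```

Emit:
send_rows(rows="2.4 5.2 0 10.2 100; 4.8 10.4 0 20.4 100; 7.3 15.6 0 30.6 100; 9.8 20.9 0 40.8 100; 12.2 26.1 0 51 100")

```text
time_s: 1.5
position: [380.1, -33.0, 301.6]
orientation: [0.528, 0.849, 0.0, 0.001]
force: [1.8, -2.1, 0.5]
gripper_width: 85.2
```

Emit:
send_rows(rows="2.4 5.2 0 10.2 100; 4.8 10.4 0 20.4 100; 7.3 15.6 0 30.6 100; 9.8 20.9 0 40.8 100; 12.2 26.1 0 51 100")

```text
time_s: 2.12
position: [502.6, 230.1, 301.5]
orientation: [0.108, 0.994, 0.0, 0.001]
force: [0.4, -0.3, 0.2]
gripper_width: 85.4
```

Emit:
send_rows(rows="2.4 5 0 10 100; 4.8 10.1 0 20.4 100; 4.8 10.1 -2 20.4 100; 4.8 10.1 -4 20.4 100; 4.8 10.1 -4 20.4 100")

```text
time_s: 2.75
position: [550.1, 331.0, 259.9]
orientation: [-0.07, 0.998, 0.0, -0.001]
force: [-0.7, -0.8, -0.0]
gripper_width: 85.3
```

```bash
python3 - <<'E'
from h import *
from rig import bot
print(bot.state()["position"],bot.state()["orientation"])
d=snap("wrist","w1.png"); R=[476.4,320.2,1.7112]
L=[[[-11,y-11,210],[11,y-11,210],[11,y+11,210],[-11,y+11,210],[-11,y-11,210]] for y in (-75,0)]+[[[-22,-125,120],[-22,0,120]],[[-15,-75,124],[15,-75,124]]]
crop(d,0,0,560,420,1,"w1o.png",[proj(d,world(R,l)) for l in L])
E
```

```text
[550.12762301 331.0190079  259.94911932] [-7.01529868e-02  9.97535948e-01  2.08472771e-05 -7.67942160e-04]
```

View pics/w1o.png

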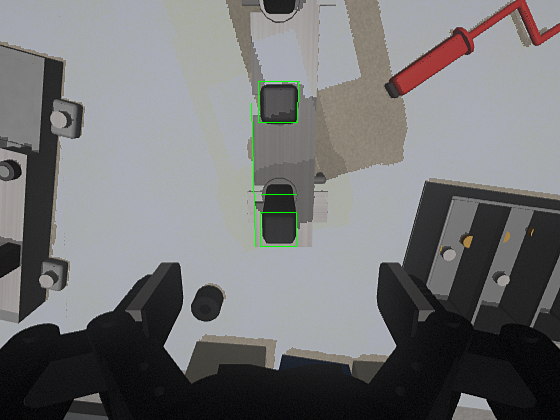

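Emit:
send_rows(rows="0.05 0 -5 0 100; 0.05 0 -9 0 100; 0.05 0 -11 0 100; 0.05 0 -11.5 0 100; 0.05 0 -11.5 0 100")

```text
time_s: 3.42
position: [551.5, 331.2, 147.8]
orientation: [-0.07, 0.998, 0.001, 0.001]
force: [-0.6, 0.8, 0.6]
gripper_width: 85.3
```

Emit:
send_rows(rows="0 0 0 0 60; 0 0 0 0 20; 0 0 0 0 0; 0 0 0 0 0; 0 0 0 0 0", squeeze=110)

```text
time_s: 4.05
position: [551.6, 331.1, 148.2]
orientation: [-0.07, 0.998, 0.001, 0.001]
force: [0.7, -1.4, 5.7]
gripper_width: 20.6
```

```bash
python3 - <<'E'
from h import *
d=snap("wrist","w2.png")
s=snap("side","s2.png"); crop(s,185,130,345,300,3.5,"s2c.png")
E
```

```text
(no output)
```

View pics/w2.png

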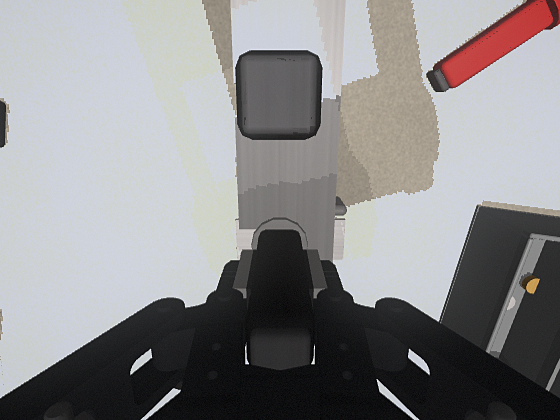

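View pics/s2c.png

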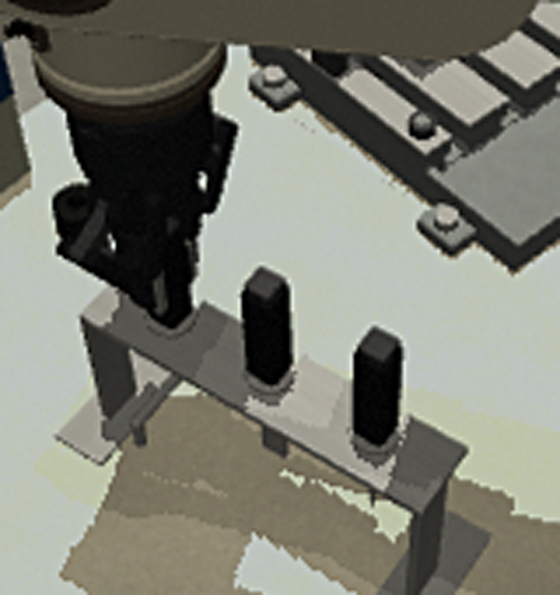

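Emit:
send_rows(rows="0 0 0.8 0 0; 0.1 -0.7 0.8 0 0; 0.42 -3 0.8 0 0; 0.84 -6 0.8 0 0; 1.19 -8.5 0.8 0 0")

```text
time_s: 4.78
position: [563.6, 243.8, 155.9]
orientation: [-0.07, 0.998, 0.0, 0.001]
force: [-0.7, 0.1, -2.1]
gripper_width: 20.7
```

Emit:
send_rows(rows="0.3 -2 0.3 0 0; 0.3 -4 3 -10 0; 0.1 -8 4.5 -20 0; -0.2 -12 4.5 -30 0; -0.6 -16 4.5 -40 0")

```text
time_s: 5.4
position: [557.3, 81.7, 201.2]
orientation: [0.279, 0.96, 0.0, 0.001]
force: [0.0, -1.0, -1.1]
gripper_width: 20.8
```

```bash
python3 - <<'E'
from h import *
d=snap("wrist","w3.png")
s=snap("side","s3.png"); crop(s,185,70,385,300,2.6,"s3c.png")
E
```

```text
(no output)
```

View pics/s3c.png

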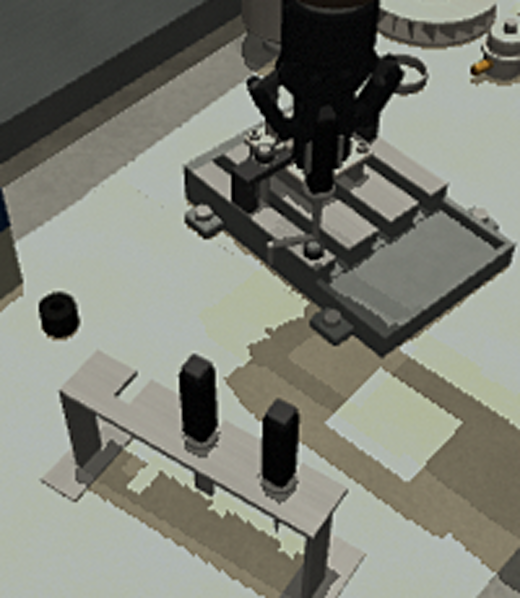

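Emit:
send_rows(rows="-0.6 -2 0 -10 0; -1.2 -4 0 -20 0; -1.8 -6 0 -30 0; -2.4 -8.5 0 -40 0; -2.6 -11.4 -0.5 -50 0")

```text
time_s: 6.12
position: [530.9, -35.0, 196.6]
orientation: [0.661, 0.75, -0.001, 0.001]
force: [1.0, -0.4, -1.7]
gripper_width: 20.9
```

Emit:
send_rows(rows="0 0 0 -10 0; 0 0 -0.6 -14.5 0; 0 0 -1 -14.5 0; 0 0 -1 -14.5 0; 0 0 -1 -14.5 0")

```text
time_s: 6.75
position: [530.9, -35.0, 186.8]
orientation: [0.75, 0.662, -0.001, 0.001]
force: [-0.8, -0.2, -1.6]
gripper_width: 20.6
```

```bash
python3 - <<'E'
from h import *
from rig import bot
s=bot.state(); print(s["time_s"],s["position"],s["orientation"],s["force"],s["ft_torque"])
d=snap("wrist","w4.png")
s=snap("side","s4.png"); crop(s,245,70,395,210,4,"s4c.png")
t=snap("top","t4.png"); crop(t,345,70,495,260,3,"t4c.png")
E
```

```text
6.75 [530.94918931 -34.97609204 186.83592185] [ 7.49823451e-01  6.61636256e-01 -7.22857488e-04  1.31688585e-03] [-0.7952784  -0.20830652 -1.62931947] [-0.01304003  0.00351154  0.00841889]
```

View pics/s4c.png

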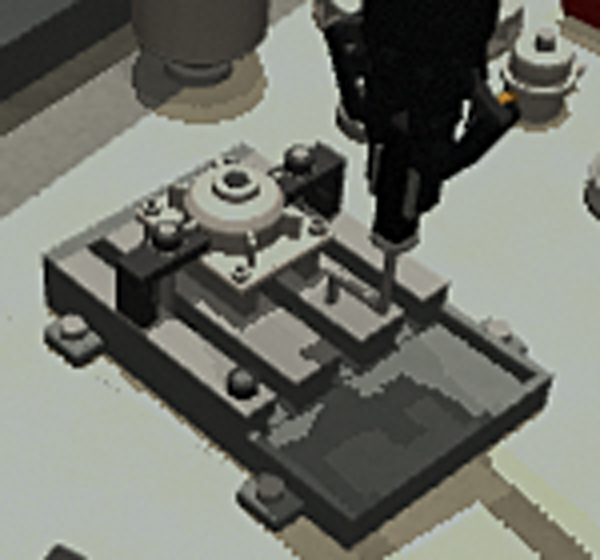

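View pics/w4.png

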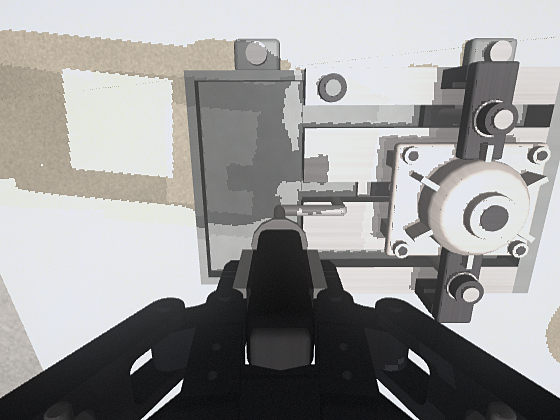

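View pics/t4c.png

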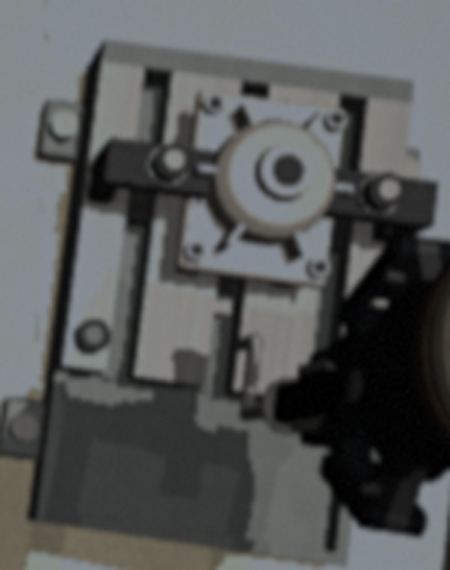

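```bash
python3 - <<'E'
from h import *
d=load("w4"); B=[615.5,-42.7,-.121]
crop(d,180,60,400,290,3.4,"w4a.png")
L=[[[150,100,50],[150,-100,50],[-65,-100,50],[-65,100,50],[150,100,50]],[[-65,9,50],[135,9,50],[135,-9,50],[-65,-9,50]],[[-65,100,32],[-165,100,32],[-165,-100,32],[-65,-100,32]],[[0,45,78],[0,-45,78]]]
crop(d,180,60,540,310,2.1,"w4o.png",[proj(d,world(B,l)) for l in L]+[proj(d,world([530.9,-35,-.121],[[0,0,158.8],[0,0,98.8],[45,0,98.8],[45,0,74.8]]))])
E
```

```text
(no output)
```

View pics/w4o.png

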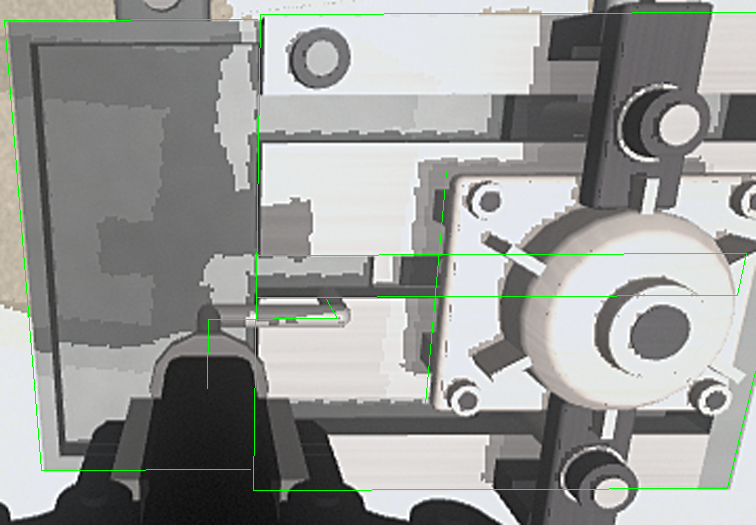

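View pics/w4a.png

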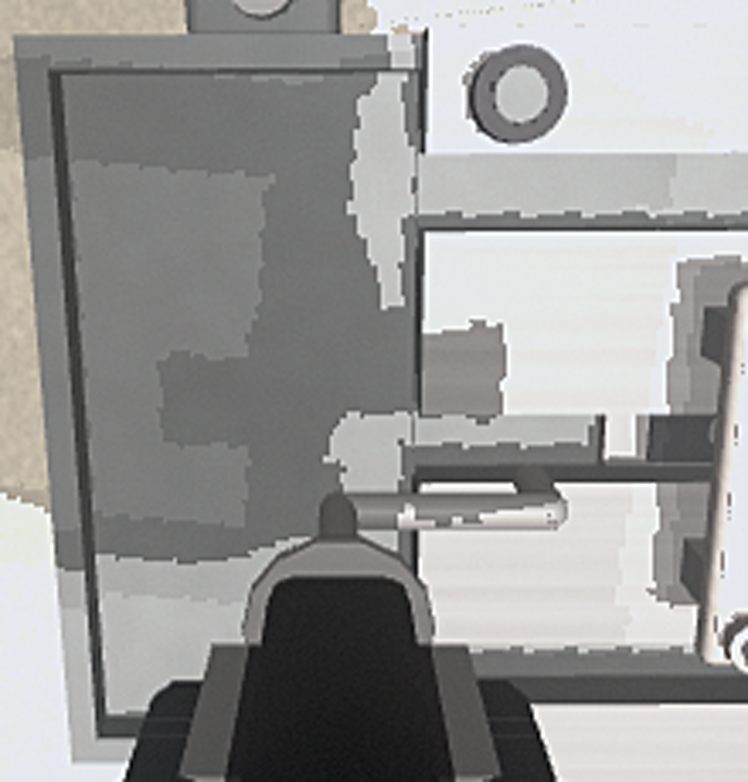

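```bash
python3 - <<'E'
from h import *
d=load("w4"); B=np.array([615.5,-42.7,-.121])
g=lambda u,x0,y0,sc:(np.array(u,float)+.5)/sc-.5+[x0,y0]
def tobed(u,z):
    p=ray(d,*g(u,180,60,3.4),z); c,s=np.cos(B[2]),np.sin(B[2]); dx,dy=p[0]-B[0],p[1]-B[1]; return np.round([c*dx+s*dy,-s*dx+c*dy],1)
for n,u,z in (("nutfront",(604,437),32),("dark",(637,437),32),("dark2",(649,437),32),("throatL",(500,414),50),("throatR edge top",(500,480),50),("throatR bottom",(500,465),32),("mouth",(418,350),50),("hexn",(520,92),60),("coverfront",(712,450),78),("coverfront",(738,300),78),
 ("runtop",(450,512),98.8),("run edge up",(450,497),98.8),("run edge lo",(450,528),98.8),("run end",(568,510),98.8),("rod",(338,510),98.8)):
    print(n,tobed(u,z))
E
```

```text
nutfront [-12.7  -2. ]
dark [-3.8 -2. ]
dark2 [-0.6 -2. ]
throatL [-43.7   8.5]
throatR edge top [-43.   -8.8]
throatR bottom [-40.5  -9.7]
mouth [-64.6  24.9]
hexn [-43.4  84.7]
coverfront [1.2 6.3]
coverfront [ 3.8 40.4]
runtop [-60.6  -1.8]
run edge up [-60.7   1.6]
run edge lo [-60.5  -5.4]
run end [-35.4  -1.4]
rod [-84.6  -1.2]
```

```bash
python3 - <<'E'
from h import *
d=load("w4"); crop(d,290,165,410,225,6.6,"w4z.png")
E
```

```text
(no output)
```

View pics/w4z.png

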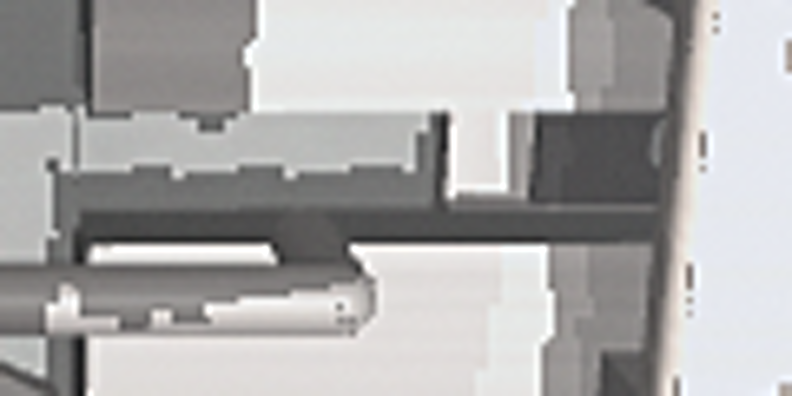

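```bash
python3 - <<'E'
from h import *
d=load("w4"); B=np.array([615.5,-42.7,-.121])
g=lambda u,x0,y0,sc:(np.array(u,float)+.5)/sc-.5+[x0,y0]
def tobed(u,z):
    p=ray(d,*g(u,290,165,6.6),z); c,s=np.cos(B[2]),np.sin(B[2]); dx,dy=p[0]-B[0],p[1]-B[1]; return np.round([c*dx+s*dy,-s*dx+c*dy],1)
for u in ((430,150),(447,150),(505,150),(532,150),(650,145)): print(u,tobed(u,32),tobed(u,20))
E
```

```text
(430, 150) [-15.1  -1.2] [-12.3  -4.1]
(447, 150) [-12.8  -1.2] [-9.9 -4.1]
(505, 150) [-4.7 -1.2] [-1.5 -4.2]
(532, 150) [-0.9 -1.2] [ 2.4 -4.2]
(650, 145) [15.4 -0.6] [19.4 -3.5]
```

Emit:
send_rows(rows="0.02 0.15 -0.8 0 0; 0.02 0.15 -1.6 0 0; 0.02 0.15 -2 0 0; 0.02 0.15 -2 0 0; 0.02 0.15 -2 0 0")

```text
time_s: 7.52
position: [531.3, -33.5, 167.0]
orientation: [0.75, 0.661, -0.001, 0.001]
force: [-0.4, -0.5, -0.9]
gripper_width: 20.9
```

```bash
python3 - <<'E'
from h import *
from rig import bot
s=bot.state(); print(s["time_s"],s["position"],s["force"],s["ft_torque"])
d=snap("wrist","w5.png"); crop(d,240,100,420,240,4.4,"w5z.png")
s=snap("side","s5.png"); crop(s,285,100,385,170,7,"s5c.png")
E
```

```text
7.525 [531.26808677 -33.45802913 166.9658047 ] [-0.40914781 -0.46429899 -0.93744771] [-0.0310506  -0.01800469  0.02566303]
```

View pics/w5z.png

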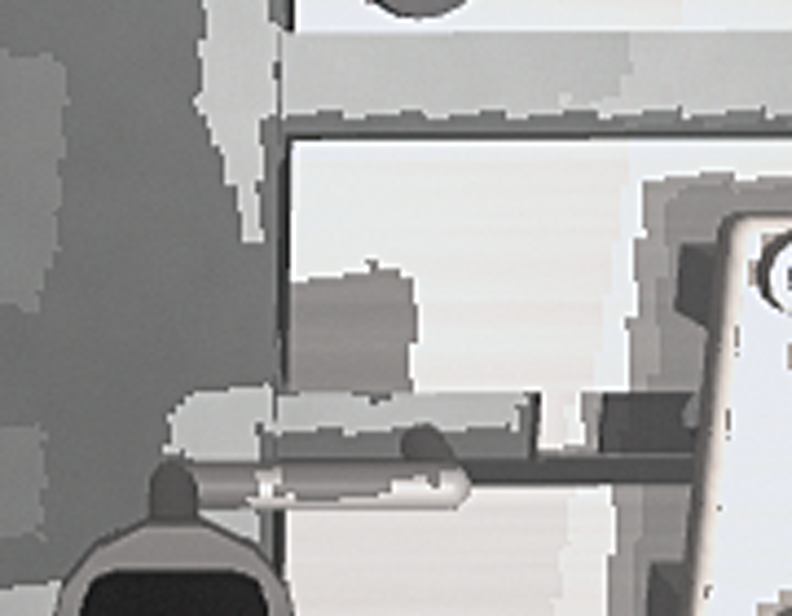

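View pics/s5c.png

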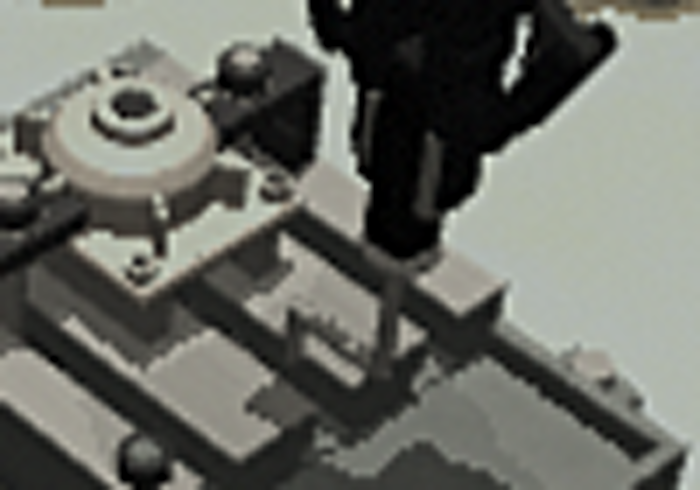

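```bash
cat >> h.py <<'E'
def hook(x,y,zt,yaw=0,pitch=0,roll=0):
    """silhouette lines of hook in bed frame; x,y of tip, zt tip z"""
    L=[]; a=np.linspace(0,2*np.pi,25)
    L.append(np.c_[x+4*np.cos(a),y+4*np.sin(a),0*a+zt])
    for s in(-4,4):
        L.append(np.array([[x-45,y+s,zt+24],[x,y+s,zt+24]]))
        L.append(np.array([[x+s,y,zt],[x+s,y,zt+24]]))
        L.append(np.array([[x-45+s,y,zt+84],[x-45+s,y,zt+24]]))
    L.append(np.c_[x+4*np.cos(a),y+0*a,zt+24+4*np.sin(a)])
    return L
BEDL=[[[-65,9,50],[10,9,50]],[[-65,-9,50],[10,-9,50]],[[-65,9,32],[-65,54,32]],[[-65,54,50],[-65,9,50]],[[-65,54,50],[10,54,50]],[[-13,9,32],[-13,-9,32]]]
E
python3 - <<'E'
from h import *
d=load("w5"); B=np.array([615.5,-42.7,-.121])
g=lambda u,x0,y0,sc:(np.array(u,float)+.5)/sc-.5+[x0,y0]
def tobed(u,z):
    p=ray(d,*g(u,240,100,4.4),z); c,s=np.cos(B[2]),np.sin(B[2]); dx,dy=p[0]-B[0],p[1]-B[1]; return np.round([c*dx+s*dy,-s*dx+c*dy],1)
for n,u,z in (("L",(330,393),50),("L",(590,393),50),("R",(300,487),50),("R",(600,487),50),("mouth",(287,250),50),("nutf",(541,420),32),("slide",(600,420),32),("boreedge",(692,412),32),("tipcentre",(416,440),55),("run up",(300,462),79),("run lo",(300,508),79),("runend",(470,487),79)): print(n,tobed(u,z))
for f in (0,): crop(d,240,100,420,240,4.4,"w5o.png",[proj(d,world(B,l)) for l in BEDL+hook(-39.4,0,55)])
E
```

```text
L [-55.8   8.4]
L [-8.4  8.2]
R [-60.9  -9.6]
R [-5.1 -9.8]
mouth [-64.1  34.5]
nutf [-12.4  -1.8]
slide [-0.8 -1.8]
boreedge [17.1 -0.3]
tipcentre [-40.6   0.8]
run up [-63.6   4. ]
run lo [-63.4  -4. ]
runend [-35.4  -0.4]
```

View pics/w5o.png

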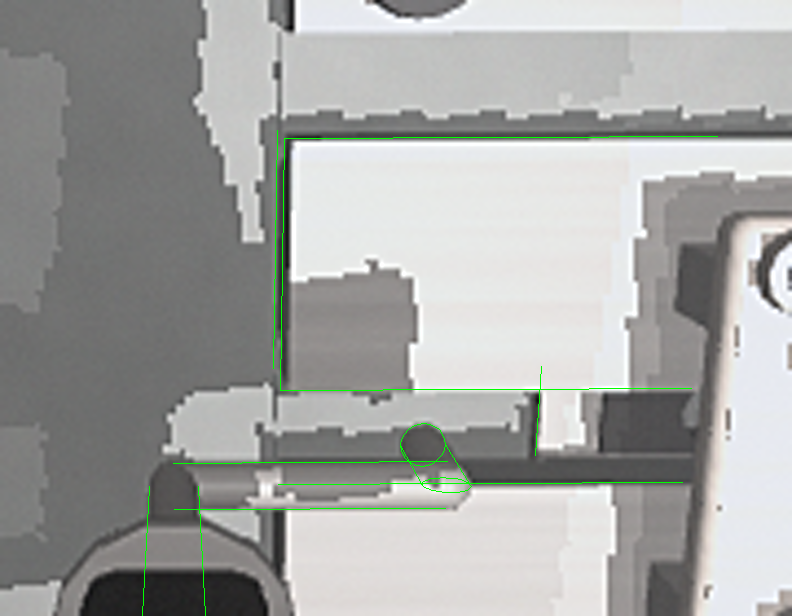

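Emit:
send_rows(rows="-0.01 -0.08 -0.3 0 0; -0.01 -0.08 -0.7 0 0; -0.01 -0.08 -1.1 0 0; -0.01 -0.08 -1.4 0 0; -0.01 -0.08 -1.4 0 0")

```text
time_s: 8.25
position: [531.1, -34.2, 152.7]
orientation: [0.75, 0.661, -0.001, 0.001]
force: [-0.5, -0.0, -1.9]
gripper_width: 20.8
```

```bash
python3 - <<'E'
from h import *
from rig import bot
s=bot.state(); print(s["time_s"],s["position"],s["force"],s["ft_torque"])
d=snap("wrist","w6.png"); B=[615.5,-42.7,-.121]
crop(d,240,100,420,240,4.4,"w6o.png",[proj(d,world(B,l)) for l in BEDL+hook(-39.4,-.7,41)])
E
```

```text
8.25 [531.06354694 -34.23374794 152.7485154 ] [-0.53220903 -0.03118079 -1.86511132] [-0.00715231  0.04266047 -0.04953453]
```

View pics/w6o.png

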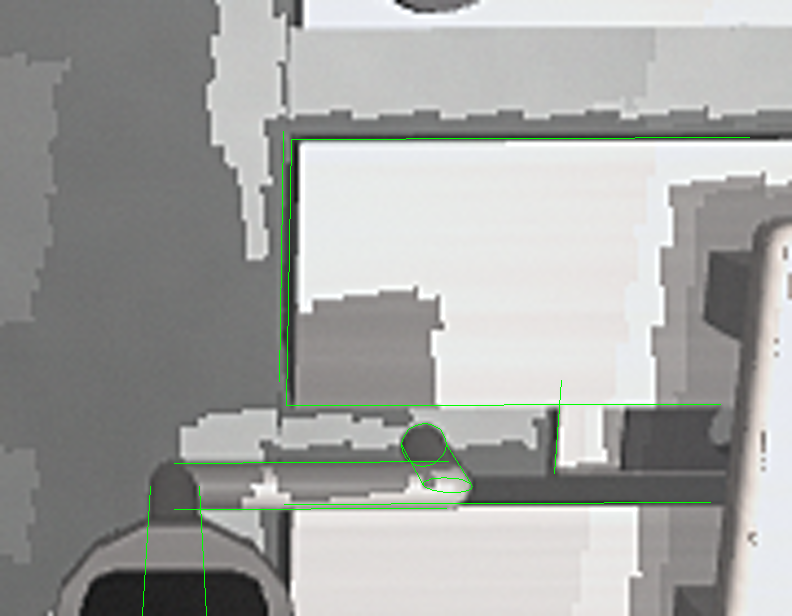

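```bash
python3 - <<'E'
from h import *
d=load("w6"); B=np.array([615.5,-42.7,-.121]); crop(d,370,180,420,215,14,"w6z.png")
g=lambda u,x0,y0,sc:(np.array(u,float)+.5)/sc-.5+[x0,y0]
def tobed(u,z):
    p=ray(d,*g(u,240,100,4.4),z); c,s=np.cos(B[2]),np.sin(B[2]); dx,dy=p[0]-B[0],p[1]-B[1]; return np.round([c*dx+s*dy,-s*dx+c*dy],1)
for n,u,z in (("L",(330,406),50),("R",(300,505),50),("mouth",(300,250),50),("nutf",(558,425),32),("slide",(622,425),32),("boreedge",(711,427),32),("tipcentre",(423,440),41)): print(n,tobed(u,z))
E
```

```text
L [-57.4   8.9]
R [-62.3  -9.1]
mouth [-63.2  35.9]
nutf [-12.9   0.3]
slide [-1.   0.3]
boreedge [15.6 -0.2]
tipcentre [-39.5   0.1]
```

View pics/w6z.png

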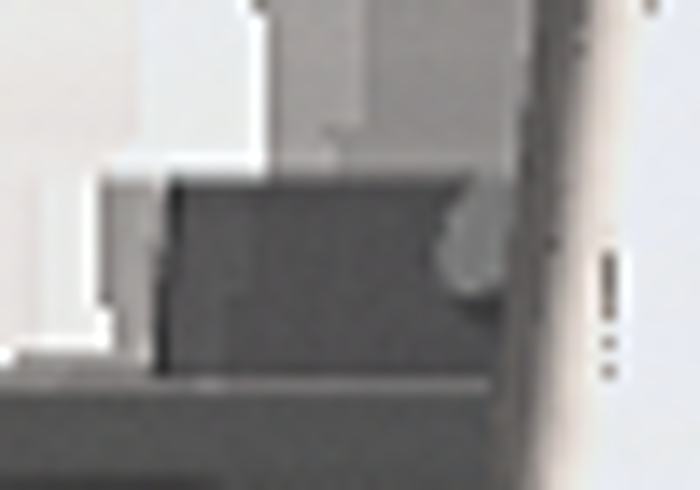

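Emit:
send_rows(rows="1.2 -0.14 0 0 0; 2.6 -0.31 0 0 0; 4 -0.48 0 0 0; 5.3 -0.64 -0.1 0 0; 5.96 -0.72 -0.2 0 0")

```text
time_s: 8.93
position: [591.6, -41.6, 150.6]
orientation: [0.75, 0.661, -0.001, 0.001]
force: [-0.3, 0.7, -1.4]
gripper_width: 20.6
```

```bash
python3 - <<'E'
from h import *
from rig import bot
s=bot.state(); print(s["time_s"],s["position"],s["force"],s["ft_torque"])
d=snap("wrist","w7.png"); B=[615.5,-42.7,-.121]
crop(d,200,100,380,240,4.4,"w7o.png",[proj(d,world(B,l)) for l in BEDL])
s=snap("side","s7.png"); crop(s,285,100,385,170,7,"s7c.png",[proj(s,world([615.5,-42.7,-.121],l)) for l in hook(20.2,-.3,39)])
E
```

```text
8.925 [591.59521491 -41.59337273 150.56803503] [-0.2812937   0.67823964 -1.37180007] [-0.02412133 -0.02363214  0.01570211]
```

View pics/w7o.png

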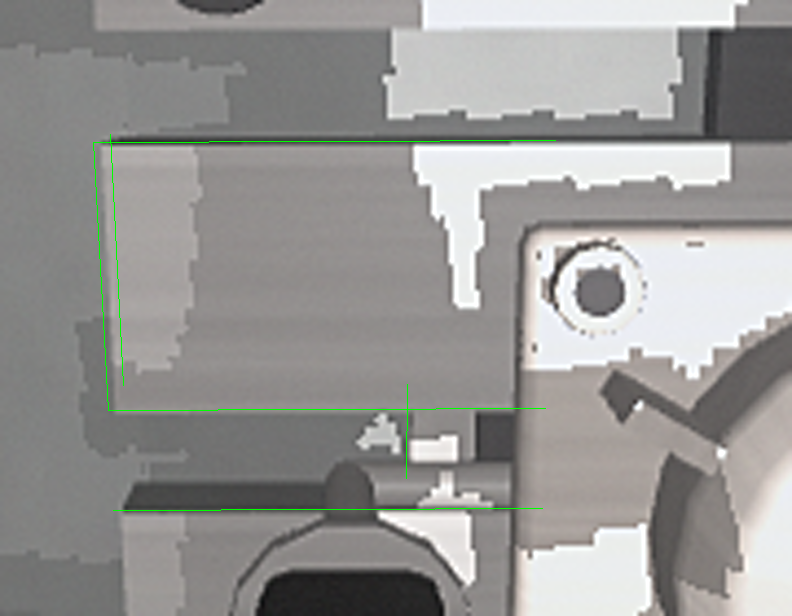

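View pics/s7c.png

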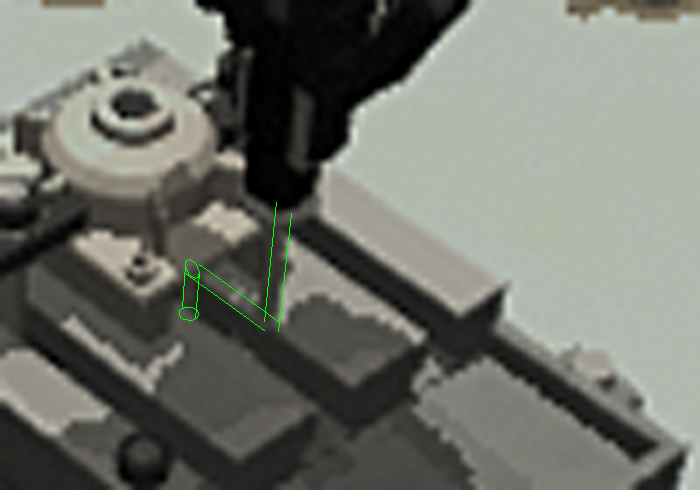

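Emit:
send_rows(rows="-0.08 0.01 -0.3 0 0; -0.08 0.01 -0.55 0 0; -0.08 0.01 -0.65 0 0; -0.08 0.01 -0.75 0 0; -0.08 0.01 -0.75 0 0")

```text
time_s: 9.65
position: [590.3, -41.4, 143.0]
orientation: [0.75, 0.661, -0.001, 0.001]
force: [-0.1, 0.9, -0.6]
gripper_width: 20.8
```

```bash
python3 - <<'E'
from rig import bot
s=bot.state(); print(s["time_s"],s["position"],s["force"],s["ft_torque"])
E
```

```text
9.65 [590.34637294 -41.42309075 143.00950914] [-0.12223977  0.86473874 -0.56872221] [ 0.03014008  0.01757668 -0.00419431]
```

Emit:
send_rows(rows="0 0 -0.05 0 0; 0 0 -0.1 0 0; 0 0 -0.1 0 0; 0 0 -0.1 0 0; 0 0 -0.1 0 0")

```text
time_s: 10.28
position: [590.4, -41.4, 142.0]
orientation: [0.75, 0.661, -0.001, 0.001]
force: [-0.0, 0.2, -1.2]
gripper_width: 21.1
```

```bash
python3 - <<'E'
from rig import bot
s=bot.state(); print(s["time_s"],s["position"],s["force"],s["ft_torque"])
E
```

```text
10.275 [590.35284456 -41.4308346  142.03021991] [-0.00817336  0.18731583 -1.19338403] [-0.01793129  0.01312762 -0.03480375]
```

Emit:
send_rows(rows="0 0 -0.05 0 0; 0 0 -0.1 0 0; 0 0 -0.1 0 0; 0 0 -0.1 0 0; 0 0 -0.1 0 0")

```text
time_s: 10.9
position: [590.4, -41.5, 141.0]
orientation: [0.75, 0.661, -0.001, 0.001]
force: [0.5, -0.5, -1.1]
gripper_width: 20.9
```

Emit:
send_rows(rows="0 0 -0.05 0 0; 0 0 -0.1 0 0; 0 0 -0.1 0 0; 0 0 -0.1 0 0; 0 0 -0.1 0 0")

```text
time_s: 11.52
position: [590.4, -41.5, 140.1]
orientation: [0.75, 0.661, -0.001, 0.001]
force: [-0.6, -0.6, -0.9]
gripper_width: 20.9
```

Emit:
send_rows(rows="0 0 -0.1 0 0; 0 0 -0.2 0 0; 0 0 -0.3 0 0; 0 0 -0.3 0 0; 0 0 -0.3 0 0")

```text
time_s: 12.15
position: [590.4, -41.4, 137.1]
orientation: [0.75, 0.661, -0.001, 0.001]
force: [0.4, 0.1, -1.2]
gripper_width: 21.0
```

```bash
python3 - <<'E'
from h import *
from rig import bot
s=bot.state(); print(s["time_s"],s["position"],s["force"],s["ft_torque"])
d=snap("wrist","w8.png"); B=[615.5,-42.7,-.121]
crop(d,200,100,380,240,4.4,"w8o.png",[])
s=snap("side","s8.png"); crop(s,285,100,385,170,7,"s8c.png")
E
```

```text
12.15 [590.40669023 -41.44645957 137.08483624] [ 0.41573468  0.05113594 -1.16911209] [-0.03022872  0.00173367 -0.02393295]
```

View pics/w8o.png

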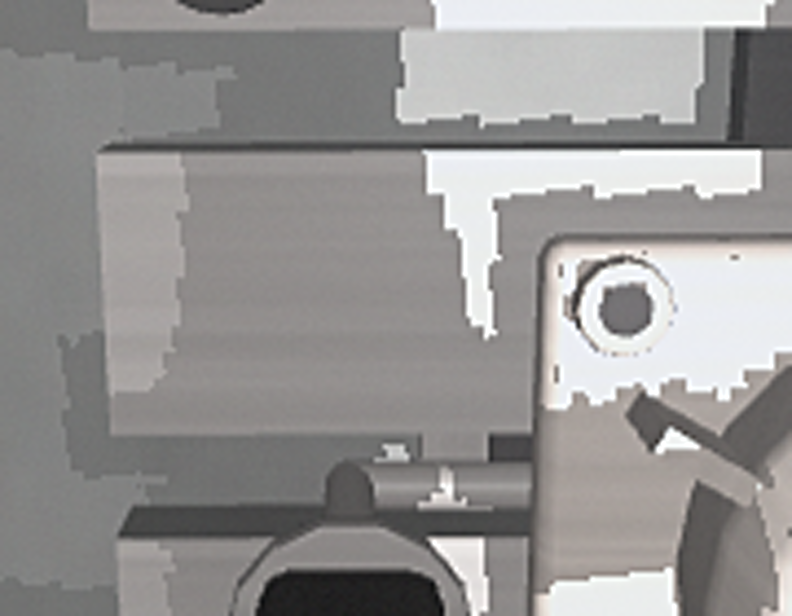

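View pics/s8c.png

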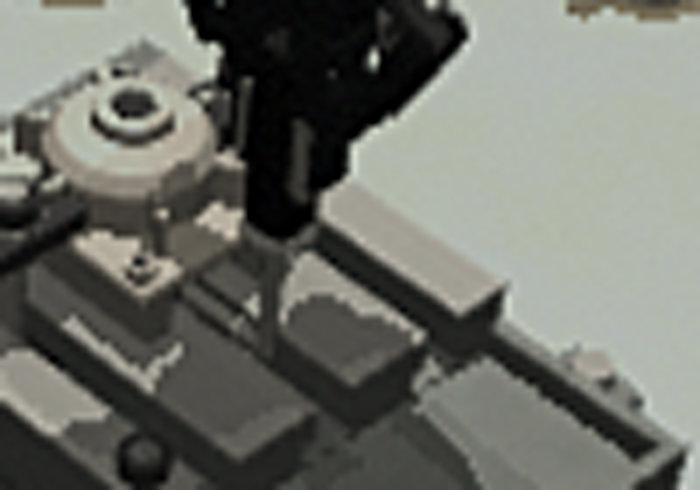

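Emit:
send_rows(rows="-0.1 0.012 0 0 0; -0.2 0.025 0 0 0; -0.3 0.037 0 0 0; -0.4 0.05 0 0 0; -0.5 0.062 0 0 0")

```text
time_s: 12.88
position: [585.9, -40.9, 137.1]
orientation: [0.75, 0.661, -0.0, 0.002]
force: [5.2, -0.5, -5.9]
gripper_width: 21.0
```

Emit:
send_rows(rows="-0.2 0.025 0 0 0; -0.4 0.05 0 0 0; -0.6 0.075 0 0 0; -0.8 0.1 0 0 0; -1 0.125 0 0 0")

```text
time_s: 13.5
position: [576.5, -39.7, 137.2]
orientation: [0.75, 0.661, 0.0, 0.002]
force: [8.7, -0.9, -7.8]
gripper_width: 20.8
```

```bash
python3 - <<'E'
from h import *
from rig import bot
s=bot.state(); print(s["time_s"],s["position"],s["force"],s["ft_torque"])
d=snap("wrist","w9.png")
crop(d,200,100,380,240,4.4,"w9o.png",[])
E
```

```text
13.5 [576.52696906 -39.72917688 137.17077214] [ 8.7156831  -0.88534348 -7.83066869] [-0.21111983 -2.25199224  0.02851189]
```

View pics/w9o.png

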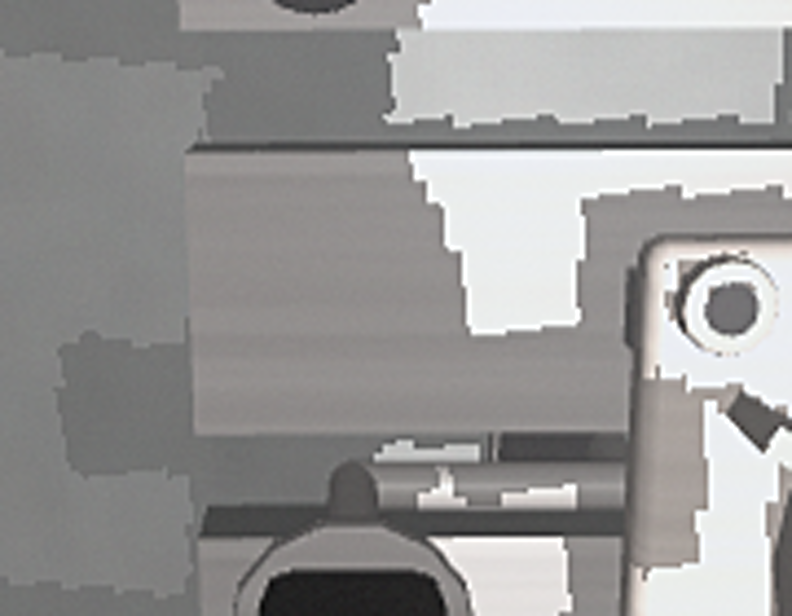

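Emit:
send_rows(rows="-0.15 0.019 -0.03 0 0; -0.3 0.037 -0.05 0 0; -0.45 0.056 -0.05 0 0; -0.6 0.075 -0.05 0 0; -0.75 0.093 -0.05 0 0")

```text
time_s: 14.18
position: [568.8, -38.8, 136.9]
orientation: [0.75, 0.661, 0.0, 0.003]
force: [2.6, -0.2, 0.5]
gripper_width: 20.8
```

```bash
python3 - <<'E'
from h import *
from rig import bot
s=bot.state(); print(s["time_s"],s["position"],s["force"],s["ft_torque"])
d=snap("wrist","w10.png")
crop(d,200,100,380,240,4.4,"w10o.png",[])
s=snap("side","s10.png"); crop(s,285,90,385,170,7,"s10c.png")
E
```

```text
14.175 [568.75722834 -38.77188569 136.85746339] [ 2.62697668 -0.17125988  0.53329098] [-1.32347755e-01 -8.42043076e-01  6.48122552e-04]
```

View pics/w10o.png

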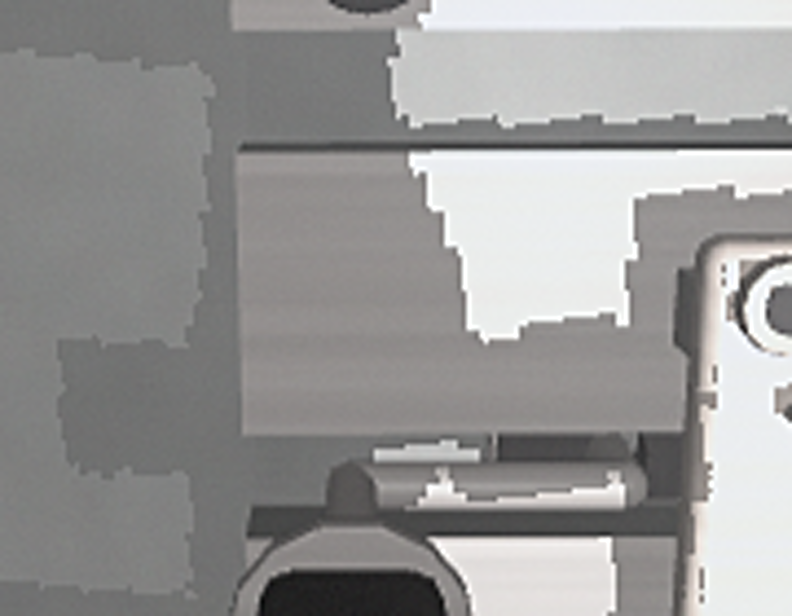

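View pics/s10c.png

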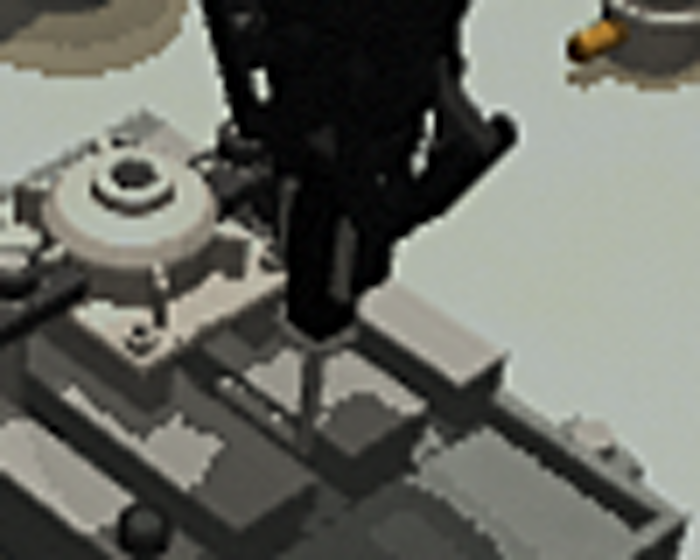

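Emit:
send_rows(rows="-0.3 0.037 0 0 0; -0.6 0.075 0 0 0; -0.9 0.112 0 0 0; -1.2 0.15 0 0 0; -1.5 0.187 0 0 0")

```text
time_s: 14.9
position: [553.5, -36.8, 136.8]
orientation: [0.75, 0.661, 0.0, 0.002]
force: [3.9, -0.6, -1.0]
gripper_width: 20.9
```

Emit:
send_rows(rows="-0.35 0.044 0 0 0; -0.7 0.087 0 0 0; -1.05 0.131 0 0 0; -1.4 0.175 0 0 0; -1.75 0.218 0 0 0")

```text
time_s: 15.52
position: [535.7, -34.6, 136.8]
orientation: [0.75, 0.661, 0.0, 0.002]
force: [3.1, -0.6, 0.4]
gripper_width: 20.7
```

```bash
python3 - <<'E'
from h import *
from rig import bot
s=bot.state(); print(s["time_s"],s["position"],s["force"],s["ft_torque"])
d=snap("wrist","w11.png")
crop(d,200,100,380,240,4.4,"w11o.png",[])
E
```

```text
15.525 [535.73505225 -34.6438454  136.8122097 ] [ 3.05528918 -0.59713261  0.42922107] [-0.11101678 -1.03443455  0.01378855]
```

View pics/w11o.png

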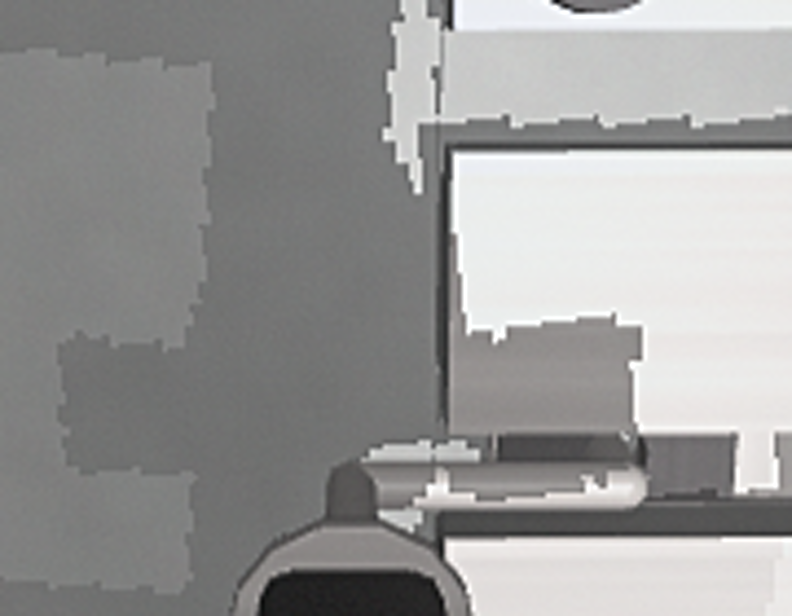

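Emit:
send_rows(rows="-0.35 0.044 0 0 0; -0.7 0.087 0 0 0; -1.05 0.131 0 0 0; -1.4 0.175 0 0 0; -1.75 0.218 0 0 0")

```text
time_s: 16.2
position: [517.7, -32.4, 136.8]
orientation: [0.75, 0.661, 0.0, 0.002]
force: [4.5, -0.1, 0.0]
gripper_width: 20.9
```

Emit:
send_rows(rows="-0.3 0.037 0 0 0; -0.6 0.075 0 0 0; -0.9 0.112 0 0 0; -1.2 0.15 0 0 0; -1.5 0.187 0 0 0")

```text
time_s: 16.82
position: [502.5, -30.4, 136.8]
orientation: [0.75, 0.661, 0.0, 0.002]
force: [4.4, 0.3, -1.1]
gripper_width: 20.6
```

Emit:
send_rows(rows="-0.25 0.031 0 0 0; -0.5 0.062 0 0 0; -0.75 0.093 -0.05 0 0; -1 0.125 -0.1 0 0; -1.25 0.156 -0.1 0 0")

```text
time_s: 17.45
position: [489.8, -28.9, 135.8]
orientation: [0.75, 0.661, 0.0, 0.002]
force: [3.5, -0.5, -0.2]
gripper_width: 20.6
```

```bash
python3 - <<'E'
from h import *
from rig import bot
s=bot.state(); print(s["time_s"],s["position"],s["force"],s["ft_torque"])
d=snap("wrist","w12.png")
crop(d,200,100,380,240,4.4,"w12o.png",[])
s=snap("side","s12.png"); crop(s,300,90,400,180,6.5,"s12c.png")
E
```

```text
17.45 [489.82142738 -28.87430733 135.75934992] [ 3.5348378  -0.45725274 -0.20740374] [-0.19683873 -1.14869466  0.02325508]
```

View pics/w12o.png

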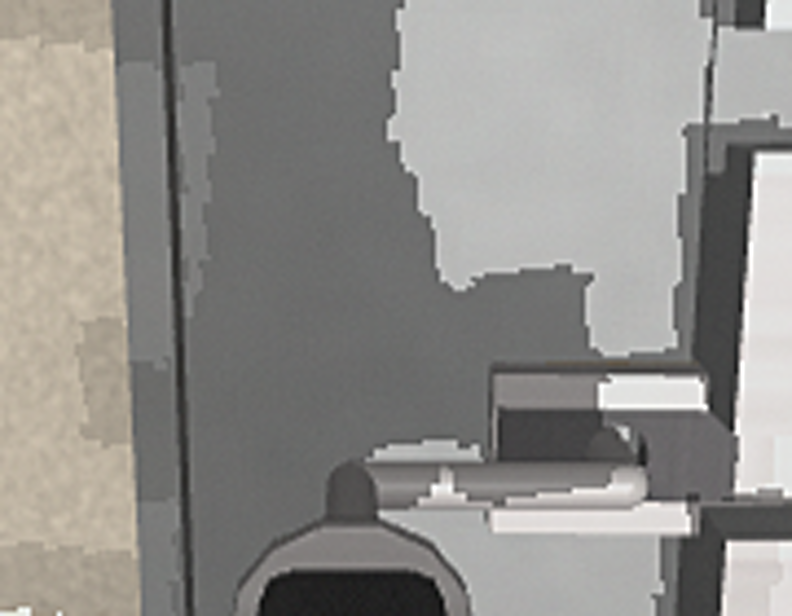

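View pics/s12c.png

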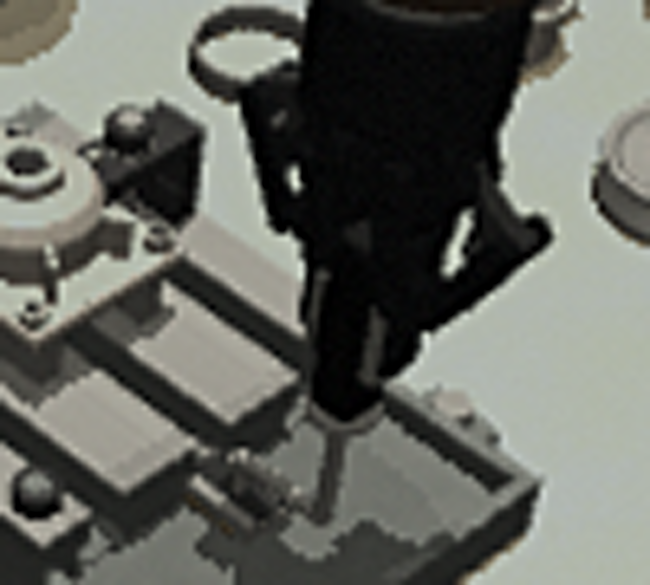

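Emit:
send_rows(rows="-0.25 0.031 0 0 0; -0.5 0.062 0 0 0; -0.75 0.093 -0.05 0 0; -1 0.125 -0.1 0 0; -1.25 0.156 -0.1 0 0")

```text
time_s: 18.18
position: [476.8, -27.2, 134.6]
orientation: [0.75, 0.661, -0.0, 0.002]
force: [3.9, -0.5, -1.9]
gripper_width: 21.1
```

Emit:
send_rows(rows="-0.25 0.031 0 0 0; -0.5 0.062 0 0 0; -0.75 0.093 0 0 0; -1 0.125 0 0 0; -1.25 0.156 0 0 0")

```text
time_s: 18.8
position: [464.0, -25.6, 134.6]
orientation: [0.75, 0.661, -0.0, 0.002]
force: [0.8, -0.4, -1.6]
gripper_width: 20.8
```

```bash
python3 - <<'E'
from h import *
from rig import bot
s=bot.state(); print(s["time_s"],s["position"],s["force"],s["ft_torque"])
d=snap("wrist","w13.png")
crop(d,200,100,380,240,4.4,"w13o.png",[])
E
```

```text
18.8 [464.01238145 -25.63374502 134.57085423] [ 0.76776758 -0.3639089  -1.63064015] [-0.05018446 -0.11956006  0.03417492]
```

View pics/w13o.png

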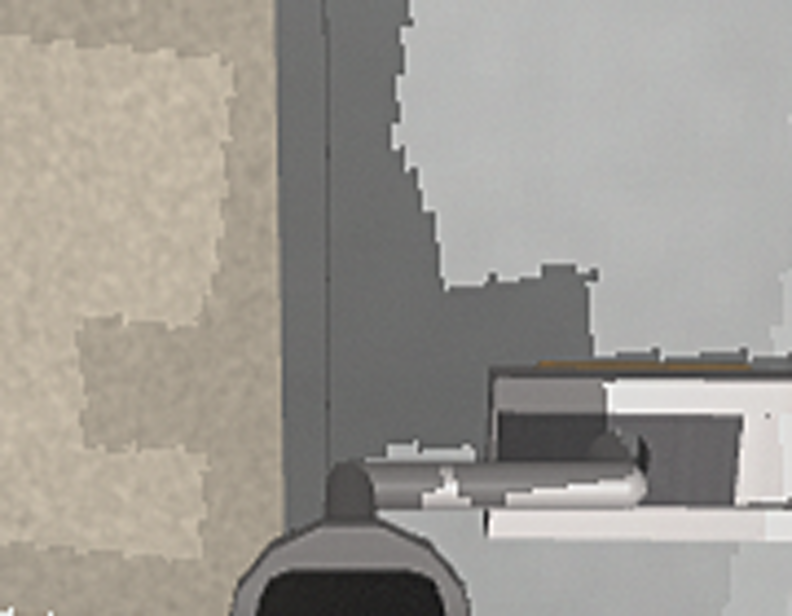

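Emit:
send_rows(rows="-0.25 0.031 0 0 0; -0.5 0.062 0 0 0; -0.75 0.093 0 0 0; -0.95 0.118 0 0 0; -0.95 0.118 0 0 0")

```text
time_s: 19.48
position: [454.1, -24.4, 134.6]
orientation: [0.75, 0.661, -0.0, 0.002]
force: [0.9, 0.0, -1.3]
gripper_width: 20.9
```

```bash
python3 - <<'E'
from h import *
from rig import bot
s=bot.state(); print(s["time_s"],s["position"],s["force"],s["ft_torque"])
d=snap("wrist","w14.png")
crop(d,200,100,420,240,3.6,"w14o.png",[])
s=snap("side","s14.png"); crop(s,300,90,400,180,6.5,"s14c.png")
E
```

```text
19.475 [454.12832603 -24.38974187 134.56654478] [ 0.923173    0.02674915 -1.27206526] [ 0.04646378  0.04662936 -0.046748  ]
```

View pics/w14o.png

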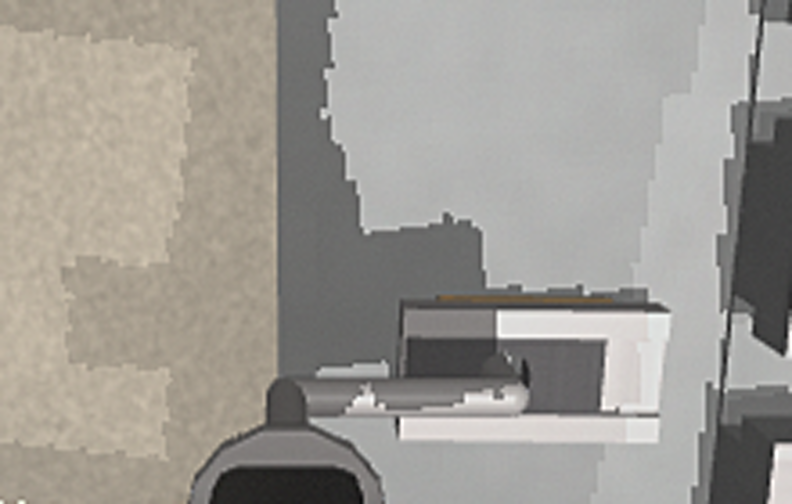

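View pics/s14c.png

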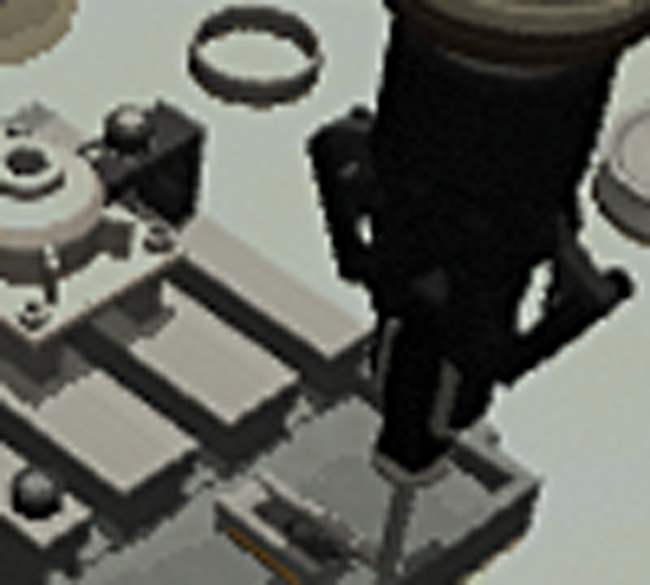

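Emit:
send_rows(rows="0.1 -0.012 0 0 0; 0.13 -0.016 0.3 0 0; 0.13 -0.016 0.8 0 0; 0.13 -0.016 1.6 0 0; 0.13 -0.016 3 0 0")

```text
time_s: 20.2
position: [455.4, -24.6, 165.2]
orientation: [0.75, 0.661, -0.0, 0.002]
force: [0.8, -0.4, -1.4]
gripper_width: 20.7
```

```bash
python3 - <<'E'
from h import *
from rig import bot
s=bot.state(); print(s["time_s"],s["position"],s["force"],s["ft_torque"])
d=snap("wrist","w15.png"); B=[615.5,-42.7,-.121]
N=[[[-111-28,-14.5,27],[-111+28,-14.5,27],[-111+28,14.5,27],[-111-28,14.5,27],[-111-28,-14.5,27]],[[-65,50,18],[-65,-9,18]]]
crop(d,200,100,420,240,3.6,"w15o.png",[proj(d,world(B,l)) for l in N])
s=snap("side","s15.png"); crop(s,300,90,400,180,6.5,"s15c.png")
E
```

```text
20.2 [455.43398725 -24.55303102 165.22808095] [ 0.84542448 -0.3699264  -1.389496  ] [-0.04501447 -0.03491082  0.00544157]
```

View pics/w15o.png

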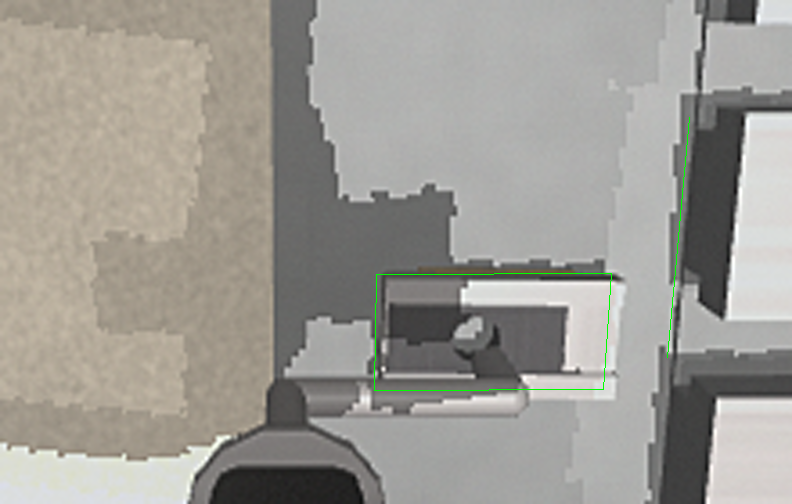

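View pics/s15c.png

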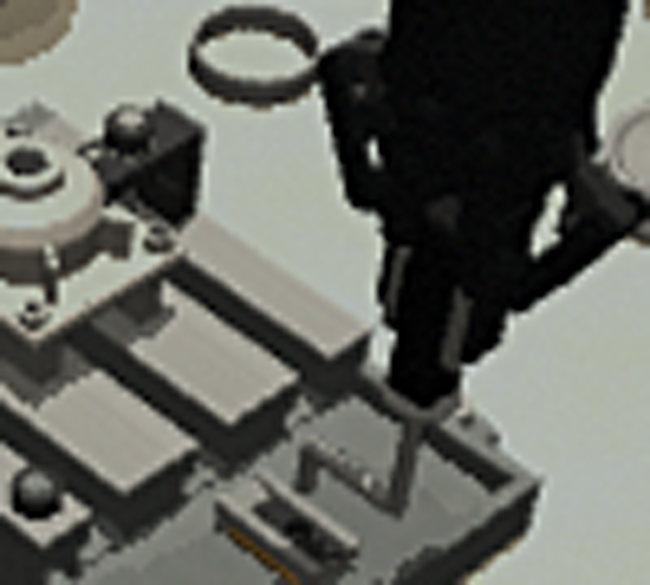

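Emit:
send_rows(rows="0 0 2 0 0; 0.8 2 3.6 10 0; 2.2 5.2 3.6 20 0; 3.6 8.4 3.6 30 0; 5 11.6 3.6 40 0")

```text
time_s: 20.92
position: [506.6, 92.4, 202.6]
orientation: [0.476, 0.879, 0.002, 0.003]
force: [0.4, -0.5, -0.9]
gripper_width: 20.8
```

Emit:
send_rows(rows="1 2 0 10 0; 2 4 0 20 0; 3 6 0 30 0; 4 8 0 40 0; 5 10 0 50 0")

```text
time_s: 21.55
position: [556.9, 193.1, 202.5]
orientation: [0.057, 0.998, 0.003, 0.002]
force: [-1.0, 0.0, -1.7]
gripper_width: 20.3
```

Emit:
send_rows(rows="0.3 1 0 9 0; 0.6 2.2 -1 14.6 0; 0.8 3.5 -3 14.6 0; 0.84 3.9 -4.6 14.6 0; 0.84 3.9 -4.6 14.6 0")

```text
time_s: 22.18
position: [564.5, 231.9, 154.6]
orientation: [-0.07, 0.998, 0.002, -0.0]
force: [-0.6, -0.5, -1.4]
gripper_width: 20.9
```

```bash
python3 - <<'E'
from h import *
from rig import bot
s=bot.state(); print(s["time_s"],s["position"],s["orientation"],s["force"])
p=s["position"]; R=[476.4,320.2,1.7112]
d=snap("wrist","w16.png")
L=[[[9,-83,120],[-22,-83,120],[-22,-125,120]],[[-22,0,120],[-22,-67,120],[9,-67,120]]]
crop(d,180,100,400,260,3.6,"w16o.png",[proj(d,world(R,l)) for l in L])
s=snap("side","s16.png"); crop(s,185,130,345,290,3.6,"s16c.png",[proj(s,world(R,l)) for l in L])
E
```

```text
22.175 [564.54685879 231.92855398 154.61885781] [-6.98012588e-02  9.97557976e-01  2.42052651e-03 -1.00320604e-04] [-0.60299579 -0.498398   -1.43651194]
```

View pics/w16o.png

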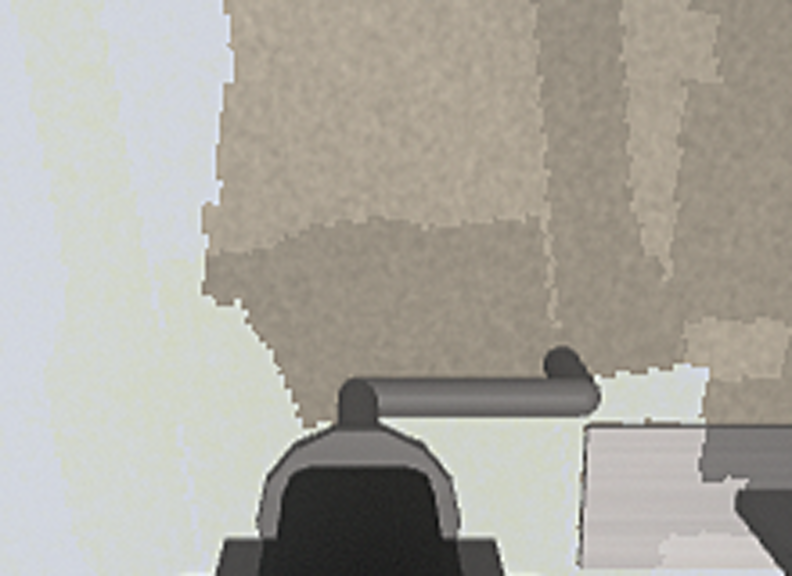

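View pics/s16c.png

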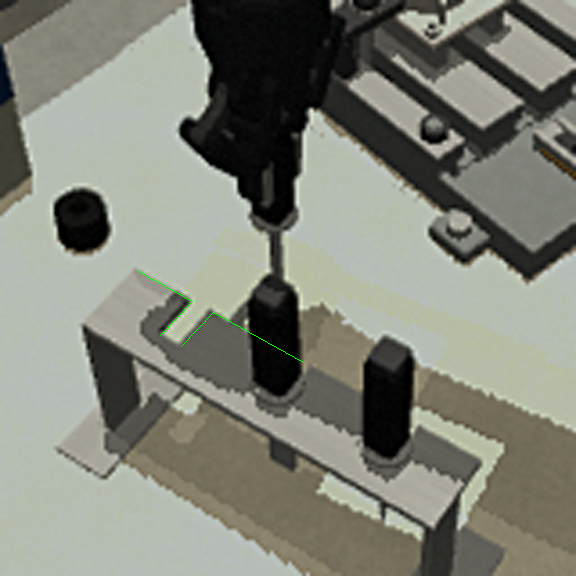

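```bash
python3 - <<'E'
from h import *
d=load("w16"); R=[476.4,320.2,1.7112]
L=[[[9,-83,120],[-22,-83,120],[-22,-125,120]],[[-22,0,120],[-22,-67,120],[9,-67,120]]]
crop(d,250,130,530,290,2.8,"w16p.png",[proj(d,world(R,l)) for l in L])
crop(d,250,130,530,290,2.8,"w16q.png")
E
```

```text
(no output)
```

View pics/w16p.png

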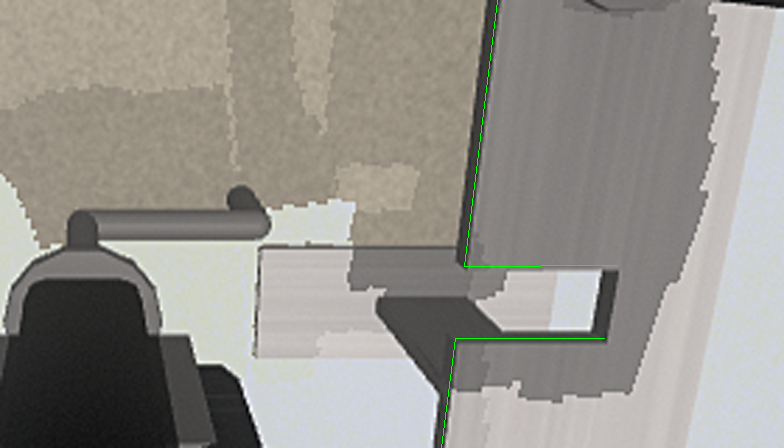

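View pics/w16q.png

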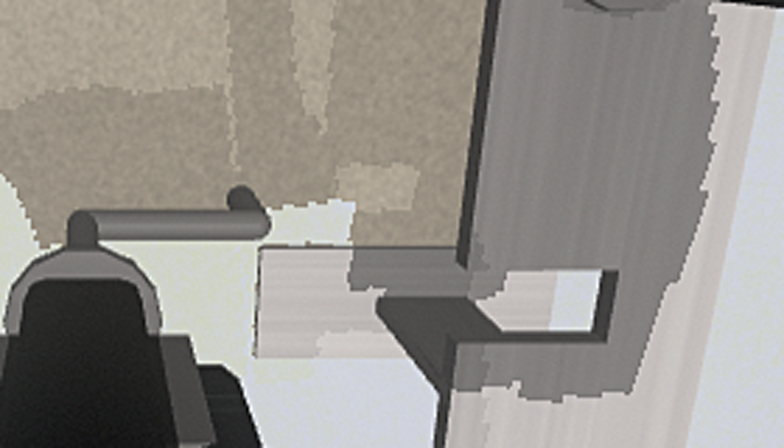

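Emit:
send_rows(rows="-0.2 2.4 0.1 0 0; -0.5 4.8 0.1 0 0; -0.85 7.2 0.1 0 0; -1.15 9 0.1 0 0; -1.28 9.92 0.1 0 0")

```text
time_s: 22.9
position: [552.5, 331.6, 158.1]
orientation: [-0.07, 0.998, 0.003, 0.002]
force: [0.8, -0.5, -1.7]
gripper_width: 21.0
```

```bash
python3 - <<'E'
from h import *
from rig import bot
s=bot.state(); print(s["time_s"],s["position"],s["orientation"],s["force"])
d=snap("wrist","w17.png"); crop(d,200,150,360,280,4.4,"w17c.png")
s=snap("side","s17.png"); crop(s,185,130,345,290,3.6,"s17c.png")
E
```

```text
22.9 [552.52411664 331.62969151 158.10293565] [-0.06995615  0.99754493  0.00276449  0.00161768] [ 0.84424792 -0.45064379 -1.67036824]
```

View pics/w17c.png

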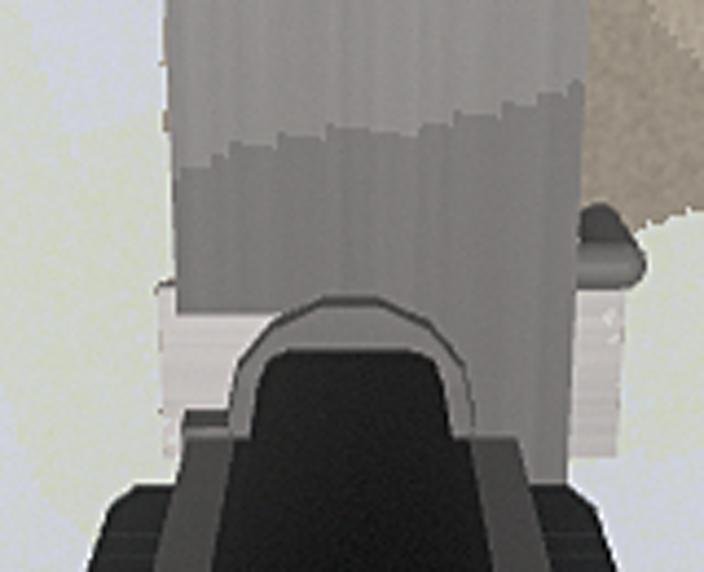

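View pics/s17c.png

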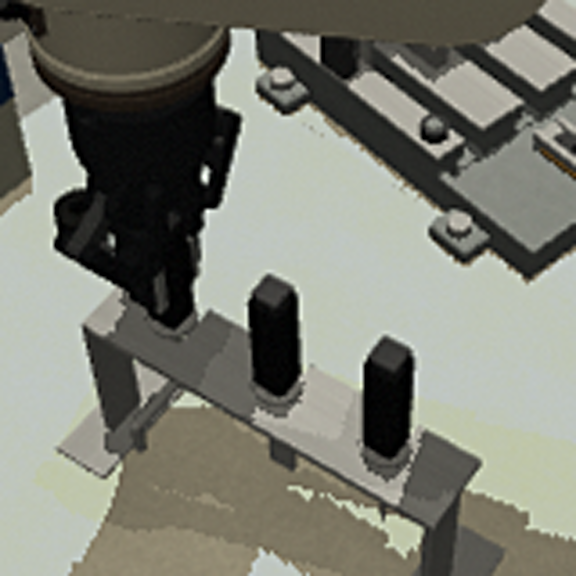

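Emit:
send_rows(rows="-0.09 -0.05 -0.3 0 0; -0.09 -0.05 -0.6 0 0; -0.09 -0.05 -0.8 0 0; -0.09 -0.05 -0.9 0 0; -0.09 -0.05 -0.96 0 0")

```text
time_s: 23.62
position: [551.6, 330.9, 148.2]
orientation: [-0.07, 0.998, 0.003, 0.001]
force: [-0.1, -1.4, 2.6]
gripper_width: 20.7
```

```bash
python3 - <<'E'
from rig import bot
s=bot.state(); print(s["time_s"],s["position"],s["force"])
E
```

```text
23.625 [551.64318565 330.85860492 148.19765599] [-0.06157996 -1.41715263  2.62687177]
```

Emit:
send_rows(rows="0 0 0 0 40; 0 0 0 0 100; 0 0 0 0 100; 0 0 0 0 100; 0 0 0 0 100")

```text
time_s: 24.25
position: [551.7, 330.9, 148.2]
orientation: [-0.07, 0.998, 0.003, 0.001]
force: [-0.1, 0.6, -0.2]
gripper_width: 85.5
```

```bash
python3 - <<'E'
from h import *
d=snap("wrist","w18.png"); crop(d,120,120,440,330,2.4,"w18c.png")
E
```

```text
(no output)
```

View pics/w18c.png

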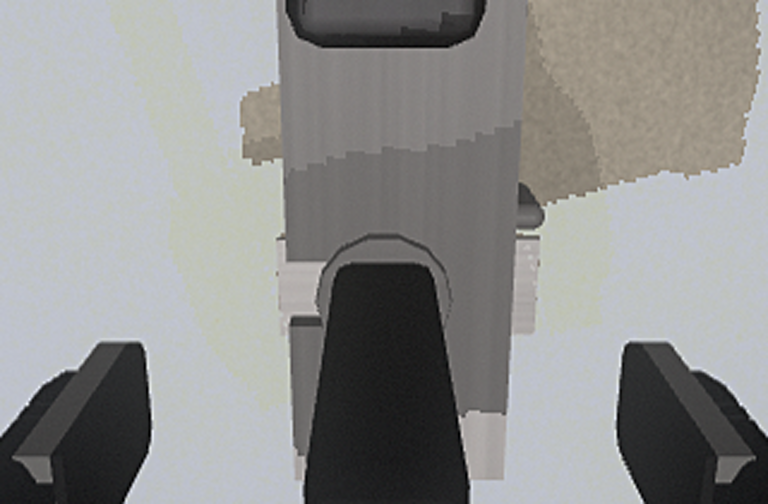

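Pick hangs free between the open jaws. Now straight up.

Emit:
send_rows(rows="0 0 2 0 100; 0 0 5 0 100; 0 0 9 0 100; 0 0 13 0 100; 0 0 15 0 100")

```text
time_s: 24.92
position: [551.9, 331.0, 300.7]
orientation: [-0.07, 0.998, 0.003, 0.003]
force: [-0.1, 0.6, -0.7]
gripper_width: 85.6
```

Emit:
send_rows(rows="-3 -3 1 0 100; -8 -7 1 0 100; -13 -11 1 0 100; -16 -15 1 0 100; -16 -15 1 0 100")

```text
time_s: 25.55
position: [390.4, 179.4, 311.9]
orientation: [-0.069, 0.998, 0.003, 0.004]
force: [0.0, 0.3, 0.2]
gripper_width: 85.5
```

```bash
python3 - <<'E'
from h import *
from rig import bot
s=bot.state(); print(s["time_s"],s["position"],s["dq"].round(4))
s=snap("side","s19.png"); t=snap("top","t19.png"); R=[476.4,320.2,1.7112]; B=[615.5,-42.7,-.121]
L=[world(R,l) for l in [[[-11,y-11,210],[11,y-11,210],[11,y+11,210],[-11,y+11,210],[-11,y-11,210]] for y in (-75,0,75)]+[[[0,-75,120],[0,-75,60],[45,-75,60],[45,-75,36]]]]
L+=[world(B,l) for l in [[[-138,-14.5,27],[-82,-14.5,27],[-82,14.5,27],[-138,14.5,27],[-138,-14.5,27]],[[-65,90,18],[-65,-90,18]]]]
crop(s,190,90,390,320,2.5,"s19o.png",[proj(s,l) for l in L])
crop(t,170,70,500,290,2.3,"t19o.png",[proj(t,l) for l in L])
crop(t,345,190,475,260,6,"t19z.png",[])
E
```

```text
25.55 [390.36945732 179.39171177 311.8710815 ] [ 0.0301  0.0734 -0.0574  0.0109 -0.0199  0.0351]
```

View pics/s19o.png

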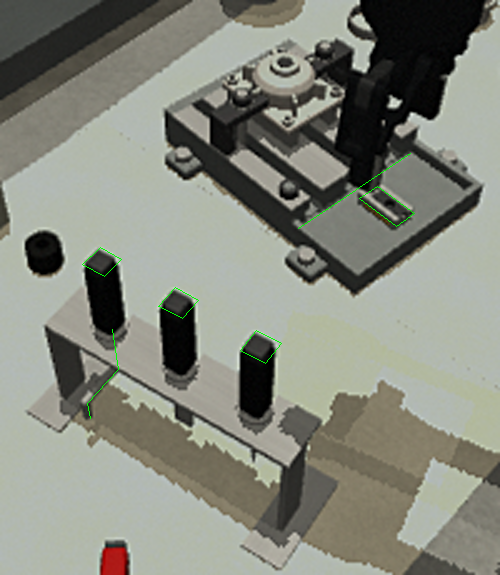

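View pics/t19o.png

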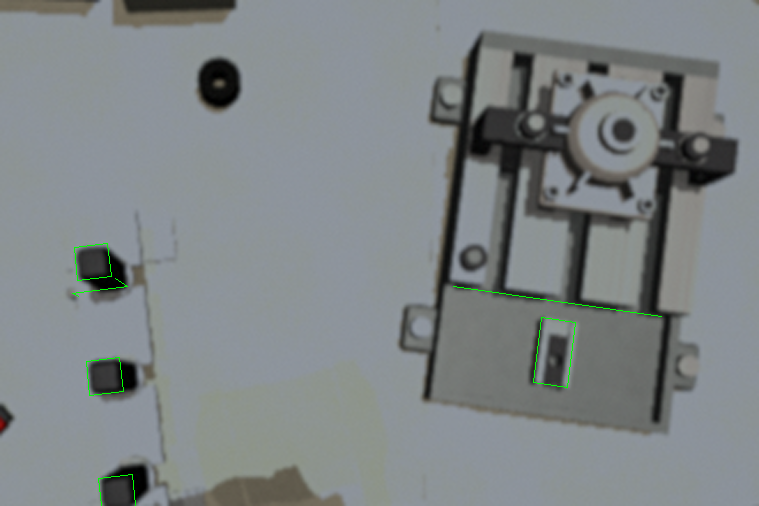

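View pics/t19z.png

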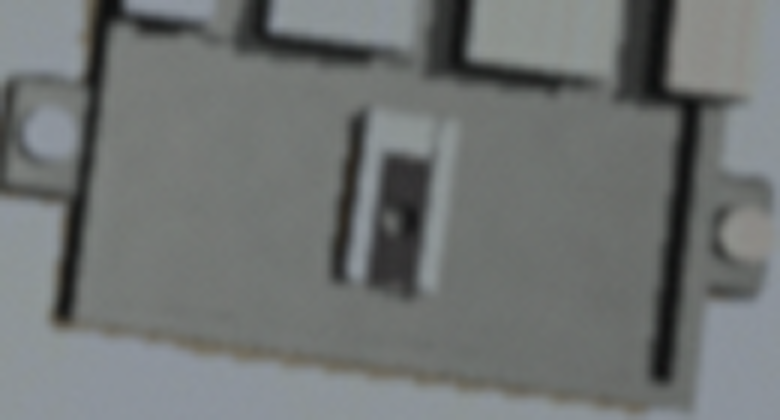

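Emit:
send_rows(rows="0 0 0 0 100; 0 0 0 0 100; 0 0 0 0 100; 0 0 0 0 100; 0 0 0 0 100")

```text
time_s: 26.28
position: [392.1, 181.0, 311.2]
orientation: [-0.07, 0.998, 0.003, 0.003]
force: [0.7, -0.2, -0.0]
gripper_width: 85.8
```

```bash
python3 - <<'E'
from rig import bot
s=bot.state(); print(s["time_s"],s["force"]); print(bot.close_job())
E
```

```text
26.275 [ 0.67773193 -0.23345464 -0.02900286]
the job is handed in; nothing more can be done
None
```

I took the black pick from its slot, felt the hook into the nut's bore, drew the nut out into the trough and hung the pick back. I handed the job in after about 26 s of the 64 s. No verdict is reported, so the checks below are my own.

- **Finding the bore:** The wrist camera let me see the slide's front edge, so I put the bore about 5 mm behind the nut's middle. The hook went in at the first try with no contact force I could tell from the noise.
- **Drawing the nut:** The slide shifted to its front end stop as I pulled, and after that the nut came along. Readings at the end of each move peaked at about 12 N, with 9 N along the slot; the limit is 18 N. I only had readings at those moments, so any shorter peaks are unknown.
- **Final pictures:**
  - The nut lies flat in the trough, its middle about 44 mm in front of the open end (28 to 64 mm is allowed).
  - The pick hangs in its own slot and matches its starting outline.
  - The scriber, scraper and hex nut look unmoved, and the gripper is open and clear of everything.
- **Small disagreements:**
  - The cameras differed by 1 to 2 mm on where the bed lies.
  - The moves overshot their targets by 1 to 3 mm at times.
  - I corrected for both where it mattered, and no check failed.

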